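# Lay out the time-capsule finds for photography

### The job

Sort these finds for the photographer: on the black stand, stack squarely on the grey patch the two of the three spacer boards that bring the top level with the red mark, leave the third board where it lies, then lay the red book flat and square on the stack. Put the brass medal flat inside the blue-lined tray and stand the little glass bottle upright inside the white-lined tray. Keep the bottle upright throughout, and set the book and the bottle down gently rather than dropping them.

Things in the scene. Friction and masses are not known exactly. Their poses are not given: they have to be found in the camera images.
- stand: fixed black photo stand: a flat base 110 x 90 mm, 8 mm thick, with a grey patch 76 x 52 mm (long side along the stand's x) where boards and book go. Origin: on the underside, directly below the centre of the patch; z up. The base reaches from -46 to +64 mm in its x and +-45 mm in its y. At its +x end stands a gauge post (10 mm thick in x from 52 to 62 mm, 34 mm wide in y) with a red top.
- mark (a point): the mark: centre of the red top face of the gauge post, 57 mm along the stand's x from its origin, 44 mm above the table, so 36 mm above the base's upper face
- tray_blue: fixed square cardboard tray, lining and rim blue: 100 x 100 mm outside, walls 4 mm thick and 15 mm high (16 mm with the rim strip), inner floor 4 to 5 mm above the table. Origin: underside centre, z up, x and y along its sides.
- tray_white: fixed square cardboard tray like the blue one, but with white lining and rim: 100 x 100 mm outside, walls 4 mm thick and 15 mm high (16 mm with the rim strip), inner floor 4 to 5 mm above the table. Origin: underside centre, z up, x and y along its sides.
- board_thin: loose spacer board, pale yellow wood, 76 x 52 mm and 12 mm thick, lying flat, about 35 g. Origin: centre of its underside; x along the 76 mm side, z up.
- board_mid: loose spacer board, green, 76 x 52 mm and 18 mm thick, lying flat, about 55 g. Origin: centre of its underside; x along the 76 mm side, z up.
- board_thick: loose spacer board, dark brown wood, 76 x 52 mm and 24 mm thick, lying flat, about 75 g. Origin: centre of its underside; x along the 76 mm side, z up.
- book: small closed rigid pocket book, red cover with a gilt frame, 76 x 54 mm and 22 mm thick, lying flat, about 80 g. Origin: centre of its underside; x along the 76 mm side (the spine, at -y), z up.
- medal: loose round brass medal, 40 mm across and 8 mm thick (with a 1 mm raised centre on top), lying flat, about 70 g. Origin: centre of its underside; z up.
- bottle: small round green glass ink bottle, standing: 38 mm across up to 34 mm, then a neck 22 mm across to 42 mm and a cork to 48 mm; about 60 g. Origin: centre of its underside; z up.
There are look-alikes about, which are no part of the job. Of the things shaped like the board_thick, the brown one is meant.

How it is judged:
By the outcome, as a careful person would: the job done as asked, in the order asked, and still so for the second after the job is handed in, with the robot touching nothing.
It also fails if it takes over 112 s, if anything falls off the work surface, if the arm or the gripper's body presses on something with over 40 N, if the wrist force passes 120 N, or if a joint passes its speed limit or range.

### The arm

A 6-joint arm with a two-finger parallel gripper is mounted at the origin on the work surface. World frame = base frame: x ahead of the robot, y to its left, z up, the work surface at z = 0. Lengths are in m, angles in rad, forces in N, time in s.
With the tool pointing down it reaches from about 0.35 to 0.85 m from the base axis. Payload 8.1 kg.
Tool frame: the origin (TCP) lies at the very end of the fingers, on their centre line; the grasp point (between the pads) lies 19 mm behind it (robot.grip_depth is the distance from the TCP to the grasp point, in m); z points along the fingers, y is the line along which they close (so a half turn about z gives the same grasp; the last joint's range is limited). The gripper opens to 85 mm and grips with 20 to 120 N. Pads are 22 mm wide; open, the fingers measure 114 mm over their backs; the gripper's body (76 mm by 85 mm) begins 54 mm behind the grasp point. The pads swing forward as they close: fully open they stand 13 mm farther back than shut.
Start: joints at [-1.433, 0.13, 1.488, -0, 1.523, -0.085], TCP at [0.133, -0.585, 0.231] pointing down, gripper open.
Joint ranges: [-2.96, 2.96], [-0.89, 2.26], [0.02, 2.5], [-1.34, 4.48], [0, 2.73], [-2.66, 2.66]. Speed limits (rad/s): [2.39, 2.39, 2.79, 3.14, 3.14, 3.14].

### API

Orientations are given as a 3x3 rotation matrix whose columns are the frame's x, y, z axes.
In Python, from workcell import read_state, vision, job, robot gives the robot as it stands. The module is installed in compiled form; this text tells all that it offers.
- The arm moves only by the shell command python3 -m crank 'ROWS' [OPENING] [FORCE]. ROWS is JSON, a list of rows, each an object of numbers: "x", "y", "z": the shift along the tool's x, y, z in m; "wx", "wy", "wz": the turn, a rotation vector about the tool's x, y, z in degrees. A call has 1 to 10 rows; each row is the pose to reach, as a shift and turn from the pose commanded when the call began, along the tool's axes at that moment; what a row does not reach only later rows make up. A row lasts 1/10 s, in which the tool goes at most 50 mm and 8.59 degrees, less where a joint would pass 70% of its speed; a pose out of reach is approached as far as the arm can. A call with a gripper value outside its range is refused whole. OPENING is the opening, from -1 (shut) to 1 (fully open), set as the call begins (- or left out, the last holds). The fingers move at their own pace and stop on an object; FORCE is the grip in N (left out, the last holds). Time passes only in rows, so rows that repeat a pose let the fingers close. It gives the time, the measured TCP pose, the force, the opening and the grip force at its end, in the units of the state.
- read_state(): the state, without advancing time (a new reading comes with each control period).
- vision.capture(name): name is "side" or "top" or "wrist"; returns a dict with "frame" (480x640x3 uint8, red, green, blue), "z_map" (480x640 float32, m along the optical axis (not along the pixel's ray), 0 where there is no reading), "vfov" (degrees; the focal length in pixels is half the picture's height over the tangent of half this angle, whatever the lens; pixels are square), "cx", "cy" (the principal point, pixels), "origin" and "rotation" of the camera in the world; the wrist camera has in their place "hand_eye" (4x4, takes a point from camera to tool coordinates, whose origin is the TCP and whose axes are the flange's). Camera axes: x right, y down, z forward; pixel columns grow to the right and rows downward; lengths in m; the calibration is good to about 2 mm. A picture is of the moment at which its call begins: read the wrist's pose just before it.
- job.hand_in(): hands the job in; it is judged then, once.
The state is a dict: "clock": time; "joint_positions": joint angles; "joint_vel": joint speeds; "effort": joint torques, N m; "ee_pos": TCP position; "tcp_rot": TCP orientation; "contact_force": force on the tool from outside, world axes, zero at the start; "torque": the same for the moment, N m; "width": finger opening in m; "grip_force": force on a finger pad.
Only numpy, scipy, OpenCV 4.12 (cv2) and the standard library are available. Lean on these libraries where they do the work, as an engineer would, in place of code of your own. Each camera call takes 0.05 s, during which the arm holds its last target. There are 200 camera calls.

## Working session

There is one attempt and no reset: what is moved stays moved. The work goes in short steps, Python scripts to look and compute and a shell command to move; the robot and the scene stay as the last step left them, time stands still between calls to the robot, and variables do not carry over. Pictures are saved under pics/ and viewed, at most 14 in all, crops included, and the job is handed in when it is done.

```bash
mkdir -p pics
python3 - <<'E'
from workcell import read_state, vision
import cv2,numpy as np
s=read_state();print(s['clock'],s['ee_pos'],np.round(s['tcp_rot'],3).tolist(),s['width'])
for n in("top","side"):
    c=vision.capture(n);np.savez(n,**c)
    cv2.imwrite(f'pics/{n}.png',c['frame'][:,:,::-1])
    print(n,c['vfov'],c['cx'],c['cy'],c['origin'],np.round(c['rotation'],3).tolist(),(c['z_map']>0).mean())
E
```

```text
0.0 [ 0.13251152 -0.58462544  0.23025542] [[0.975, 0.221, -0.0], [0.221, -0.975, 0.002], [0.0, -0.002, -1.0]] 0.08554313203957108
top 43.63088920094779 323.2338461038868 238.69352983828858 [ 0.36164012 -0.01689351  1.477874  ] [[-0.018, -0.996, 0.085], [-1.0, 0.02, 0.017], [-0.018, -0.084, -0.996]] 0.9960807291666667
side 48.64260357774779 324.4035230097887 236.78570721554527 [0.39163872 0.79060218 0.75534617] [[-0.993, -0.087, 0.076], [-0.114, 0.648, -0.753], [0.017, -0.756, -0.654]] 0.99603515625
```

View pics/top.png

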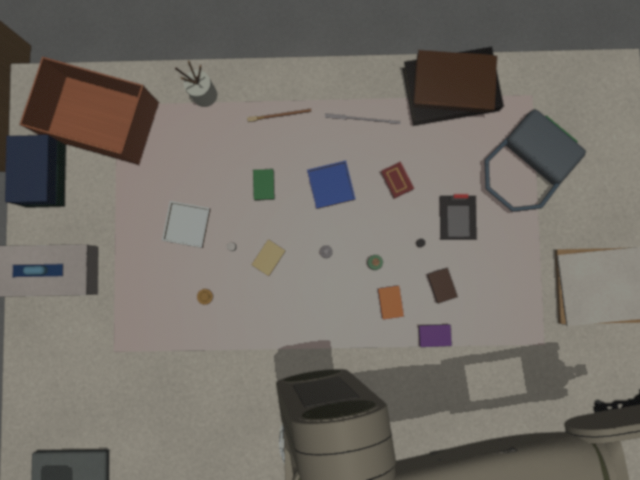

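View pics/side.png

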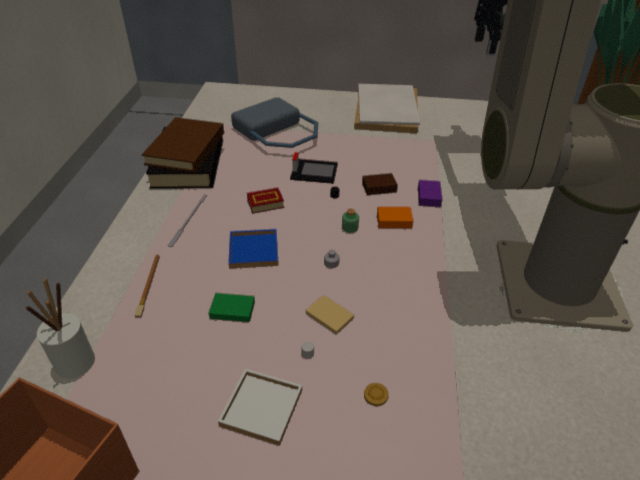

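The top view shows the bottle (375,262), medal (205,296), yellow (268,257), green (263,184) and brown (442,285) boards, book (397,180), stand (458,217), blue tray (331,184) and white tray (187,225). The orange, purple and grey items are look-alikes. The side view confirms this: green bottle with cork (350,220), and gauge post (296,160). The heights given point to thin + thick (12 + 24 = 36).

```bash
cat > h.py <<'E'
import numpy as np,cv2
from workcell import read_state, vision
def load(n): return dict(np.load(n+'.npz'))
def cap(n):
    s=read_state(); c=vision.capture(n)
    if n=='wrist':
        T=np.eye(4);T[:3,:3]=s['tcp_rot'];T[:3,3]=s['ee_pos'];T=T@np.array(c['hand_eye'])
        c['origin']=T[:3,3];c['rotation']=T[:3,:3]
    return c
def foc(c): return 240/np.tan(np.radians(float(c['vfov']))/2)
def rays(c,uv):
    uv=np.asarray(uv,float).reshape(-1,2);f=foc(c)
    return np.c_[(uv[:,0]-c['cx'])/f,(uv[:,1]-c['cy'])/f,np.ones(len(uv))]@np.asarray(c['rotation']).T
def plane(c,uv,z):
    d=rays(c,uv);o=np.asarray(c['origin']);return o+d*((z-o[2])/d[:,2])[:,None]
def cloud(c):
    v,u=np.mgrid[:480,:640];d=rays(c,np.c_[u.ravel(),v.ravel()])
    return (np.asarray(c['origin'])+d*c['z_map'].reshape(-1,1)).reshape(480,640,3)
def project(c,p):
    q=(np.atleast_2d(p)-c['origin'])@np.asarray(c['rotation']);f=foc(c)
    return np.c_[c['cx']+f*q[:,0]/q[:,2],c['cy']+f*q[:,1]/q[:,2]]
def grow(c,seed,tol=18):
    im=cv2.cvtColor(c['frame'],cv2.COLOR_RGB2LAB);m=np.zeros((482,642),np.uint8)
    cv2.floodFill(im,m,tuple(int(round(i)) for i in seed),0,(tol,)*3,(tol,)*3,4|cv2.FLOODFILL_MASK_ONLY|cv2.FLOODFILL_FIXED_RANGE|255<<8)
    m=m[1:-1,1:-1];k,_=cv2.findContours(m,cv2.RETR_EXTERNAL,cv2.CHAIN_APPROX_NONE)
    k=max(k,key=cv2.contourArea);o=np.zeros_like(m);cv2.drawContours(o,[k],-1,255,-1);return o,k[:,0]
def rect(xy):
    (x,y),(w,h),a=cv2.minAreaRect((np.asarray(xy)[:,:2]*1000).astype(np.float32))
    if w<h:w,h,a=h,w,a+90
    return round(x,1),round(y,1),round(w,1),round(h,1),round((a+90)%180-90,1)  # mm, long-axis yaw deg
E
python3 - <<'E'
from h import *
c=load('top');s=load('side');P=cloud(c);Q=cloud(s)
print('table',np.percentile(P[300:330,230:260,2],[5,50,95]),np.percentile(Q[300:330,280:300,2],[5,50,95]))
S=dict(thin=((268,257),(330,314)),mid=((263,184),(232,306)),thick=((442,285),(380,182)),book=((397,180),(265,199)),medal=((205,296),(376,393)),bottle=((375,263),(350,222)),blue=((331,184),(254,247)),white=((187,225),(262,405)),patch=((458,222),(318,170)),mark=((460,196),(296,156)))
for n,(a,b) in S.items():
    m,k=grow(c,a,22);m2=cv2.erode(m,np.ones((3,3)))>0
    if not m2.any(): m2=m>0
    z=np.median(P[m2][:,2]);m3,_=grow(s,b,22)
    print(n,'top z',z.round(4),'rect',rect(plane(c,k,z)),'side z50/90',np.percentile(Q[m3>0][:,2],[50,90]).round(4),'xy',np.median(Q[m3>0],0)[:2].round(3),m2.sum(),(m3>0).sum())
E
```

```text
table [-0.00522129  0.00036146  0.00564393] [-0.00206941  0.00022437  0.00244536]
thin top z 0.0003 rect (432.0, 10.0, 1609.5, 1041.1, 90.0) side z50/90 [0.0114 0.0132] xy [0.444 0.141] 206136 985
mid top z 0.0174 rect (623.0, 152.5, 77.4, 52.0, -0.5) side z50/90 [0.0176 0.0194] xy [0.626 0.154] 560 833
thick top z 0.023 rect (367.5, -275.1, 73.4, 52.4, 17.4) side z50/90 [0.0216 0.0249] xy [ 0.369 -0.264] 537 573
book top z 0.0216 rect (627.8, -174.2, 48.7, 22.0, 24.7) side z50/90 [0.0213 0.0233] xy [ 0.629 -0.17 ] 111 557
medal top z 0.0084 rect (350.9, 300.4, 39.5, 38.4, -45.8) side z50/90 [0.0079 0.0096] xy [0.352 0.301] 158 412
bottle top z 0.0376 rect (425.5, -113.6, 38.4, 33.6, 88.9) side z50/90 [0.0179 0.0314] xy [ 0.426 -0.103] 148 204
blue top z 0.0051 rect (621.9, -13.0, 100.3, 98.9, 12.6) side z50/90 [0.0056 0.0148] xy [ 0.623 -0.016] 1396 1307
white top z 0.0003 rect (431.0, 10.5, 1608.3, 1039.0, 90.0) side z50/90 [0.0002 0.0055] xy [0.463 0.177] 202484 157495
patch top z 0.0071 rect (523.8, -324.0, 75.1, 52.5, -0.0) side z50/90 [0.0079 0.01  ] xy [ 0.525 -0.326] 560 336
mark top z 0.0434 rect (580.0, -325.0, 36.0, 9.7, 88.8) side z50/90 [0.0436 0.0445] xy [ 0.582 -0.324] 24 31
```

```bash
cat >> h.py <<'E'
def go(x,y,z,yaw,s=None):
    "rows values (mm in m, deg) from present pose to a tool-down pose; yaw of tool x, mod 180"
    s=s or read_state();R=np.asarray(s['tcp_rot']);p=R.T@(np.array([x,y,z])/1000-s['ee_pos'])
    best=[]
    for k in(0,180):
        a=np.radians(yaw+k);G=np.array([[np.cos(a),np.sin(a),0],[np.sin(a),-np.cos(a),0],[0,0,-1]])
        best.append(np.degrees(cv2.Rodrigues(R.T@G)[0].ravel()))
    w=min(best,key=lambda v:abs(v[2]))
    print('x %.4f y %.4f z %.4f  wx %.2f wy %.2f wz %.2f'%(*p,*w),'j6 %.2f'%s['joint_positions'][5])
E
python3 -c "
from h import *
go(430,-300,300,10)"
```

```text
x 0.3530 y -0.2120 z -0.0693  wx -0.10 wy -0.00 wz 2.77 j6 -0.09
```

```bash
python3 -m crank '[{"x":0.353,"y":-0.212,"z":-0.069,"wx":-0.1,"wz":2.8},{"x":0.353,"y":-0.212,"z":-0.069,"wx":-0.1,"wz":2.8},{"x":0.353,"y":-0.212,"z":-0.069,"wx":-0.1,"wz":2.8},{"x":0.353,"y":-0.212,"z":-0.069,"wx":-0.1,"wz":2.8},{"x":0.353,"y":-0.212,"z":-0.069,"wx":-0.1,"wz":2.8},{"x":0.353,"y":-0.212,"z":-0.069,"wx":-0.1,"wz":2.8},{"x":0.353,"y":-0.212,"z":-0.069,"wx":-0.1,"wz":2.8},{"x":0.353,"y":-0.212,"z":-0.069,"wx":-0.1,"wz":2.8},{"x":0.353,"y":-0.212,"z":-0.069,"wx":-0.1,"wz":2.8},{"x":0.353,"y":-0.212,"z":-0.069,"wx":-0.1,"wz":2.8}]' 1 40
python3 -m crank '[{"z":0},{"z":0},{"z":0}]'
python3 - <<'E'
from h import *
c=cap('wrist');np.savez('w1',**c);cv2.imwrite('pics/w1.png',c['frame'][:,:,::-1]);print(c['vfov'],np.round(c['hand_eye'],3).tolist())
print(project(c,[[.3675,-.275,.024],[.524,-.324,.008],[.58,-.325,.044]]))
P=cloud(c)
for n,z in(('thick',24),('patch',8),('mark',44)): pass
E
```

```text
70.71679510636787 [[0.001, -0.956, -0.293, 0.075], [1.0, 0.001, 0.001, -0.001], [-0.0, -0.293, 0.956, -0.143], [0.0, 0.0, 0.0, 1.0]]
[[   7.01330122 -154.75236518]
 [  88.01214619 -392.58525819]
 [  50.97511599 -630.97332235]]$[0]: bad value
$[0]: bad value
```

View pics/w1.png

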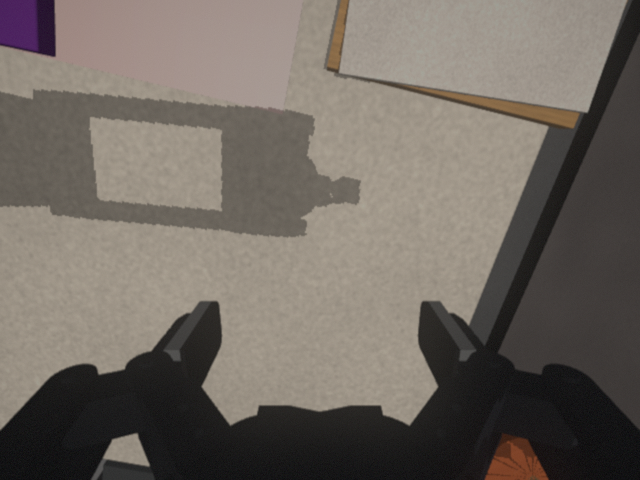

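The wrist picture shows the arm still at its start: the shadow is at (190,160) and the purple block at the top left. The call was refused, so I'll try full rows with all six keys.

```bash
python3 -m crank '[{"x":0.353,"y":-0.212,"z":-0.069,"wx":-0.1,"wy":0.0,"wz":2.8},{"x":0.353,"y":-0.212,"z":-0.069,"wx":-0.1,"wy":0.0,"wz":2.8},{"x":0.353,"y":-0.212,"z":-0.069,"wx":-0.1,"wy":0.0,"wz":2.8},{"x":0.353,"y":-0.212,"z":-0.069,"wx":-0.1,"wy":0.0,"wz":2.8},{"x":0.353,"y":-0.212,"z":-0.069,"wx":-0.1,"wy":0.0,"wz":2.8},{"x":0.353,"y":-0.212,"z":-0.069,"wx":-0.1,"wy":0.0,"wz":2.8},{"x":0.353,"y":-0.212,"z":-0.069,"wx":-0.1,"wy":0.0,"wz":2.8},{"x":0.353,"y":-0.212,"z":-0.069,"wx":-0.1,"wy":0.0,"wz":2.8},{"x":0.353,"y":-0.212,"z":-0.069,"wx":-0.1,"wy":0.0,"wz":2.8},{"x":0.353,"y":-0.212,"z":-0.069,"wx":-0.1,"wy":0.0,"wz":2.8}]' 1 40
```

```text
clock: 1.15
ee_pos: [0.4319, -0.2983, 0.3007]
tcp_rot: [[0.984, 0.177, 0.001], [0.177, -0.984, -0.002], [0.001, 0.002, -1.0]]
contact_force: [-0.1, -0.6, -0.8]
width: 0.0851
grip_force: 0.0
```

Run:
```python
from h import *
c=cap('wrist');np.savez('w1',**c);cv2.imwrite('pics/w1b.png',c['frame'][:,:,::-1])
P=cloud(c)
for n,q in dict(thick=[.3675,-.275,.024],patch=[.524,-.324,.008],mark=[.58,-.325,.044],bottle=[.4255,-.1136,.048],book=[.628,-.174,.022]).items():
    u=project(c,q)[0];print(n,u.round())
    if not(2<u[0]<638 and 2<u[1]<478):continue
    m,k=grow(c,u,25);z=np.median(P[m>0][:,2]);print('  z',z.round(4),rect(plane(c,k,z)),(m>0).sum())
```

```text
thick [293. 246.]
  z 0.0246 (370.3, -279.3, 78.6, 51.7, 17.5) 2259
patch [354. 129.]
  z 0.0091 (524.3, -326.2, 76.1, 52.1, -1.0) 2797
mark [369.  74.]
  z 0.0446 (580.8, -327.3, 34.3, 10.1, 89.0) 331
bottle [162. 182.]
  z 0.0482 (424.9, -119.5, 21.9, 18.5, 3.1) 223
book [238.   1.]
```

View pics/w1b.png

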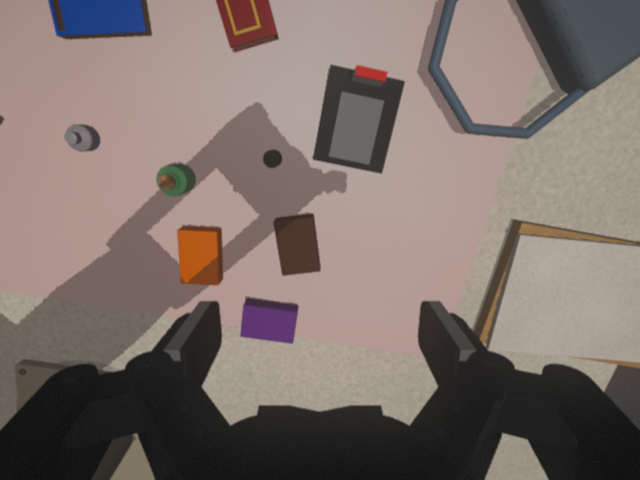

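The wrist view shows the brown board (297,244), grey patch (355,128), red mark (370,74), bottle (175,180) and book (248,20). They agree with the top view to 2–4 mm. Next I pick up the thick board.

```bash
python3 -c "
from h import *
go(369,-278,120,17.4);go(369,-278,3,17.4)"
```

```text
x -0.0569 y -0.0324 z 0.1802  wx 0.11 wy 0.02 wz -7.28 j6 0.69
x -0.0569 y -0.0326 z 0.2972  wx 0.11 wy 0.02 wz -7.28 j6 0.69
```

```bash
python3 -m crank '[{"x":-0.057,"y":-0.0325,"z":0.05,"wx":0.1,"wy":0.0,"wz":-7.3},{"x":-0.057,"y":-0.0325,"z":0.1,"wx":0.1,"wy":0.0,"wz":-7.3},{"x":-0.057,"y":-0.0325,"z":0.15,"wx":0.1,"wy":0.0,"wz":-7.3},{"x":-0.057,"y":-0.0325,"z":0.18,"wx":0.1,"wy":0.0,"wz":-7.3},{"x":-0.057,"y":-0.0325,"z":0.18,"wx":0.1,"wy":0.0,"wz":-7.3},{"x":-0.057,"y":-0.0325,"z":0.18,"wx":0.1,"wy":0.0,"wz":-7.3}]'
python3 - <<'E'
from h import *
c=cap('wrist');np.savez('w2',**c);cv2.imwrite('pics/w2.png',c['frame'][:,:,::-1])
P=cloud(c);u=project(c,[.369,-.278,.024])[0]
m,k=grow(c,u,25);Z=P[m>0][:,2];z=np.median(Z);print(u,z,rect(plane(c,k,.024)))
t=P[m>0];print(rect(t[t[:,2]>.021]))
go(369,-278,3,17.4)
E
```

```text
clock: 1.8
ee_pos: [0.367, -0.2786, 0.1199]
tcp_rot: [[0.955, 0.295, -0.002], [0.295, -0.955, 0.002], [-0.002, -0.003, -1.0]]
contact_force: [0.6, 0.1, 0.3]
width: 0.0854
grip_force: 0.0
[320.66416256 240.73423925] 0.024650591824483023 (369.4, -279.3, 76.3, 51.1, 17.3)
(385.9, -274.2, 111.3, 51.2, 17.4)
x 0.0008 y -0.0017 z 0.1191  wx 0.07 wy -0.03 wz -0.20 j6 0.51
```

View pics/w2.png

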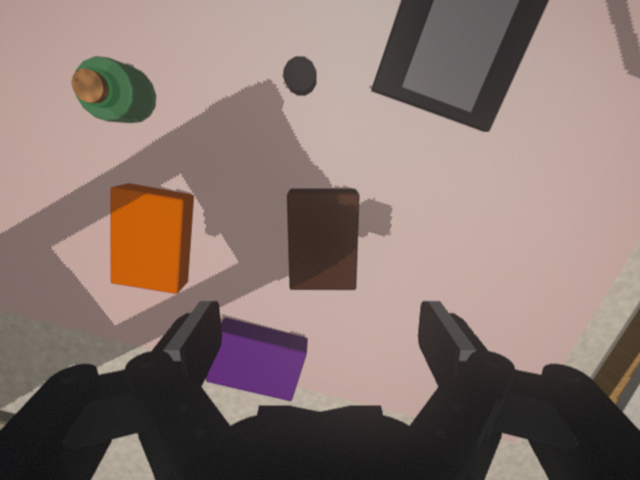

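The wrist view shows the brown board square to the fingers and centred near (323,240), measuring 76 x 51 mm. It is ready to grasp.

```bash
python3 -m crank '[{"x":0.002,"y":0.0,"z":0.04,"wx":0.0,"wy":0.0,"wz":-0.2},{"x":0.002,"y":0.0,"z":0.08,"wx":0.0,"wy":0.0,"wz":-0.2},{"x":0.002,"y":0.0,"z":0.105,"wx":0.0,"wy":0.0,"wz":-0.2},{"x":0.002,"y":0.0,"z":0.117,"wx":0.0,"wy":0.0,"wz":-0.2},{"x":0.002,"y":0.0,"z":0.117,"wx":0.0,"wy":0.0,"wz":-0.2},{"x":0.002,"y":0.0,"z":0.117,"wx":0.0,"wy":0.0,"wz":-0.2}]'
python3 -m crank '[{"x":0.0,"y":0.0,"z":0.0,"wx":0.0,"wy":0.0,"wz":0.0},{"x":0.0,"y":0.0,"z":0.0,"wx":0.0,"wy":0.0,"wz":0.0},{"x":0.0,"y":0.0,"z":0.0,"wx":0.0,"wy":0.0,"wz":0.0},{"x":0.0,"y":0.0,"z":0.0,"wx":0.0,"wy":0.0,"wz":0.0},{"x":0.0,"y":0.0,"z":0.0,"wx":0.0,"wy":0.0,"wz":0.0},{"x":0.0,"y":0.0,"z":0.0,"wx":0.0,"wy":0.0,"wz":0.0}]' -1 40
```

```text
clock: 2.45
ee_pos: [0.3719, -0.2797, 0.0057]
tcp_rot: [[0.954, 0.3, 0.003], [0.3, -0.954, -0.003], [0.002, 0.003, -1.0]]
contact_force: [0.6, -0.4, 0.0]
width: 0.0857
grip_force: 0.0
clock: 3.05
ee_pos: [0.3712, -0.2789, 0.0048]
tcp_rot: [[0.954, 0.3, 0.002], [0.3, -0.954, -0.002], [0.001, 0.002, -1.0]]
contact_force: [-0.8, 0.4, 6.9]
width: 0.0511
grip_force: 41.5
```

```bash
python3 -c "
from h import *
go(440,-325,130,-0.5)"
```

```text
x 0.0519 y 0.0649 z -0.1250  wx 0.11 wy -0.09 wz 17.97 j6 0.51
```

```bash
python3 -m crank '[{"x":0.0,"y":0.0,"z":-0.02,"wx":0.0,"wy":0.0,"wz":0.0},{"x":0.0,"y":0.0,"z":-0.06,"wx":0.0,"wy":0.0,"wz":3.0},{"x":0.02,"y":0.02,"z":-0.1,"wx":0.0,"wy":0.0,"wz":8.0},{"x":0.04,"y":0.05,"z":-0.125,"wx":0.1,"wy":-0.1,"wz":13.0},{"x":0.052,"y":0.065,"z":-0.125,"wx":0.1,"wy":-0.1,"wz":18.0},{"x":0.052,"y":0.065,"z":-0.125,"wx":0.1,"wy":-0.1,"wz":18.0},{"x":0.052,"y":0.065,"z":-0.125,"wx":0.1,"wy":-0.1,"wz":18.0},{"x":0.052,"y":0.065,"z":-0.125,"wx":0.1,"wy":-0.1,"wz":18.0}]'
python3 - <<'E'
from h import *
c=cap('wrist');np.savez('w3',**c);cv2.imwrite('pics/w3.png',c['frame'][:,:,::-1])
P=cloud(c)
for q in([.524,-.325,.008],[.58,-.326,.044]):
    u=project(c,q)[0];m,k=grow(c,u,25);z=np.median(P[m>0][:,2]);print(u,z,rect(plane(c,k,q[2])))
E
```

```text
clock: 3.85
ee_pos: [0.4384, -0.3235, 0.1274]
tcp_rot: [[1.0, -0.008, -0.004], [-0.008, -1.0, 0.003], [-0.004, -0.003, -1.0]]
contact_force: [0.0, 0.9, -0.3]
width: 0.0512
grip_force: 42.7
[321.92782754 121.65237684] 0.009118625598627694 (524.4, -326.0, 76.0, 52.0, -1.0)
[323.42511839  16.83555155] 0.04473188778621859 (581.6, -326.9, 33.9, 9.5, 89.5)
```

View pics/w3.png

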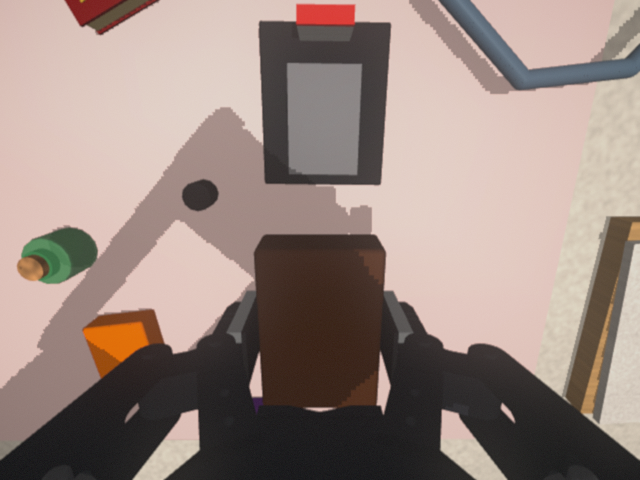

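The brown board is held squarely, its front top edge near row 248. The patch is clear at (324,120).

Run:
```python
from h import *
c=load('w3');print(plane(c,[[258,248],[382,248]],.1466).round(4))
go(526,-326,60,-1);go(526,-326,13.5,-1)
```

```text
[[ 0.4726 -0.2995  0.1466]
 [ 0.4723 -0.3473  0.1466]]
x 0.0879 y 0.0019 z 0.0671  wx -0.15 wy 0.20 wz 0.52 j6 0.85
x 0.0880 y 0.0020 z 0.1136  wx -0.15 wy 0.20 wz 0.52 j6 0.85
```

Run:
```python
from h import *
c=load('w3');P=cloud(c)
for v in range(230,270,3): print(v,P[v,320].round(4),c['frame'][v,320])
v=280;r=P[v,250:395];print([(250+i,*r[i].round(3)) for i in (2,5,8,12,128,132,135,138)])
```

```text
230 [ 4.396e-01 -3.230e-01 -4.000e-04] [158 136 131]
233 [ 0.4376 -0.323   0.0019] [151 129 124]
236 [ 0.4722 -0.3234  0.1291] [56 42 35]
239 [ 0.4719 -0.3234  0.1328] [58 44 38]
242 [ 0.4723 -0.3234  0.1384] [57 43 39]
245 [ 0.4723 -0.3234  0.1425] [56 42 37]
248 [ 0.4719 -0.3234  0.1451] [58 42 36]
251 [ 0.4713 -0.3234  0.147 ] [65 45 39]
254 [ 0.4698 -0.3234  0.1462] [67 45 36]
257 [ 0.4691 -0.3234  0.1476] [64 43 34]
260 [ 0.4676 -0.3233  0.147 ] [67 45 36]
263 [ 0.4665 -0.3233  0.1474] [66 44 35]
266 [ 0.4653 -0.3233  0.1473] [61 40 29]
269 [ 0.4638 -0.3233  0.1466] [65 45 36]
[(252, np.float64(0.396), np.float64(-0.264), np.float64(0.002)), (255, np.float64(0.459), np.float64(-0.297), np.float64(0.146)), (258, np.float64(0.459), np.float64(-0.299), np.float64(0.147)), (262, np.float64(0.459), np.float64(-0.3), np.float64(0.147)), (378, np.float64(0.459), np.float64(-0.346), np.float64(0.147)), (382, np.float64(0.459), np.float64(-0.348), np.float64(0.147)), (385, np.float64(0.395), np.float64(-0.379), np.float64(0.001)), (388, np.float64(0.395), np.float64(-0.381), np.float64(0.002))]
```

```bash
python3 -m crank '[{"x":0.05,"y":0.002,"z":0.0,"wx":-0.1,"wy":0.2,"wz":0.5},{"x":0.089,"y":0.002,"z":0.02,"wx":-0.1,"wy":0.2,"wz":0.5},{"x":0.089,"y":0.002,"z":0.065,"wx":-0.1,"wy":0.2,"wz":0.5},{"x":0.089,"y":0.002,"z":0.09,"wx":-0.1,"wy":0.2,"wz":0.5},{"x":0.089,"y":0.002,"z":0.1,"wx":-0.1,"wy":0.2,"wz":0.5},{"x":0.089,"y":0.002,"z":0.107,"wx":-0.1,"wy":0.2,"wz":0.5},{"x":0.089,"y":0.002,"z":0.107,"wx":-0.1,"wy":0.2,"wz":0.5},{"x":0.089,"y":0.002,"z":0.107,"wx":-0.1,"wy":0.2,"wz":0.5},{"x":0.089,"y":0.002,"z":0.107,"wx":-0.1,"wy":0.2,"wz":0.5}]'
python3 -c "
from h import *
go(527,-326,13,-1)"
```

```text
clock: 4.8
ee_pos: [0.5291, -0.328, 0.0231]
tcp_rot: [[1.0, -0.018, 0.004], [-0.018, -1.0, -0.002], [0.004, 0.002, -1.0]]
contact_force: [-0.7, 0.6, -1.0]
width: 0.0512
grip_force: 42.7
x -0.0022 y -0.0020 z 0.0101  wx 0.12 wy -0.23 wz -0.05 j6 0.95
```

```bash
python3 -m crank '[{"x":-0.002,"y":-0.002,"z":0.004,"wx":0.1,"wy":-0.2,"wz":0.0},{"x":-0.002,"y":-0.002,"z":0.007,"wx":0.1,"wy":-0.2,"wz":0.0},{"x":-0.002,"y":-0.002,"z":0.009,"wx":0.1,"wy":-0.2,"wz":0.0},{"x":-0.002,"y":-0.002,"z":0.009,"wx":0.1,"wy":-0.2,"wz":0.0},{"x":-0.002,"y":-0.002,"z":0.009,"wx":0.1,"wy":-0.2,"wz":0.0},{"x":-0.002,"y":-0.002,"z":0.009,"wx":0.1,"wy":-0.2,"wz":0.0}]'
```

```text
clock: 5.4
ee_pos: [0.5263, -0.3251, 0.0129]
tcp_rot: [[1.0, -0.018, -0.002], [-0.018, -1.0, 0.001], [-0.002, -0.001, -1.0]]
contact_force: [-3.3, 2.2, 7.9]
width: 0.0506
grip_force: 43.7
```

```bash
python3 -m crank '[{"x":0.0,"y":0.0,"z":0.0,"wx":0.0,"wy":0.0,"wz":0.0},{"x":0.0,"y":0.0,"z":0.0,"wx":0.0,"wy":0.0,"wz":0.0},{"x":0.0,"y":0.0,"z":0.0,"wx":0.0,"wy":0.0,"wz":0.0},{"x":0.0,"y":0.0,"z":0.0,"wx":0.0,"wy":0.0,"wz":0.0},{"x":0.0,"y":0.0,"z":-0.04,"wx":0.0,"wy":0.0,"wz":0.0},{"x":0.0,"y":0.0,"z":-0.08,"wx":0.0,"wy":0.0,"wz":0.0},{"x":-0.02,"y":0.0,"z":-0.11,"wx":0.0,"wy":0.0,"wz":0.0},{"x":-0.02,"y":0.0,"z":-0.11,"wx":0.0,"wy":0.0,"wz":0.0},{"x":-0.02,"y":0.0,"z":-0.11,"wx":0.0,"wy":0.0,"wz":0.0}]' 1 40
cat >> h.py <<'E'
def look(tag,pts,tol=25):
    c=cap('wrist');np.savez(tag,**c);cv2.imwrite(f'pics/{tag}.png',c['frame'][:,:,::-1]);P=cloud(c)
    for n,q in pts.items():
        u=project(c,np.array(q)/1000)[0]
        if not(2<u[0]<638 and 2<u[1]<478): print(n,'out',u);continue
        m,k=grow(c,u,tol);z=np.median(P[m>0][:,2])
        print(n,u.round(),'z %.4f'%z,rect(plane(c,k,q[2]/1000)),(m>0).sum())
    return c
E
python3 - <<'E'
from h import *
look('w4',dict(thick=(524,-326,32),mark=(581,-326,44),base=(565,-360,8)))
print(read_state()['ee_pos'])
E
```

```text
clock: 6.3
ee_pos: [0.5068, -0.3253, 0.1232]
tcp_rot: [[1.0, -0.019, -0.0], [-0.019, -1.0, 0.0], [-0.0, -0.0, -1.0]]
contact_force: [0.8, -0.3, -1.0]
width: 0.0855
grip_force: 0.0
thick [321. 222.] z 0.0108 (536.1, -326.0, 100.6, 80.4, -1.0) 15244
mark [319. 139.] z 0.0447 (581.3, -327.0, 34.0, 9.6, 89.0) 918
base [365. 160.] z 0.0103 (531.4, -326.0, 112.4, 89.3, -1.0) 15488
[ 0.50620271 -0.32467221  0.1216628 ]
```

View pics/w4.png

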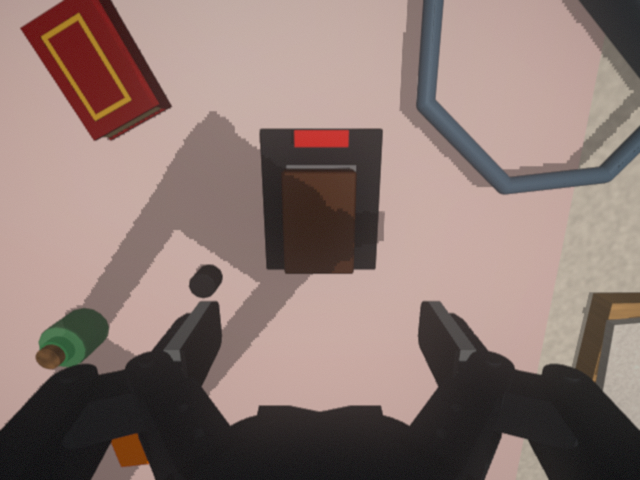

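The brown board lies square on the patch. A thin sliver of patch shows at its front edge, rows 165–168. I'll measure that offset.

Run:
```python
from h import *
c=load('w4');P=cloud(c)
m=(P[...,2]>.027)&(P[...,2]<.037)&(abs(P[...,0]-.524)<.05)&(abs(P[...,1]+.326)<.05)
k,_=cv2.findContours(m.astype(np.uint8),0,1);k=max(k,key=cv2.contourArea)[:,0];print('board',rect(plane(c,k,.033)),np.median(P[m][:,2]))
L=cv2.cvtColor(c['frame'],cv2.COLOR_RGB2GRAY)[155:180,320];print(L)
for v in range(155,180,2):print(v,P[v,320].round(4))
```

```text
board (523.1, -324.4, 75.2, 51.5, -1.0) 0.03265664012290129
[ 53  51  49  52  51  51  50  50  49  60  93 110 107  81  49  42  42  49
  58  63  63  63  63  64  64]
155 [ 0.5693 -0.3262  0.0079]
157 [ 0.5678 -0.3262  0.0071]
159 [ 0.5664 -0.3262  0.0078]
161 [ 0.565  -0.3261  0.0086]
163 [ 0.5635 -0.3261  0.008 ]
165 [ 0.5622 -0.3261  0.0097]
167 [ 0.5607 -0.3261  0.0088]
169 [ 0.5601 -0.326   0.0189]
171 [ 0.5597 -0.326   0.0302]
173 [ 0.5586 -0.326   0.033 ]
175 [ 0.5573 -0.326   0.033 ]
177 [ 0.5559 -0.3259  0.0329]
179 [ 0.5546 -0.3259  0.0332]
```

```bash
python3 -m crank '[{"x":0.02,"y":0.001,"z":0.03,"wx":0.0,"wy":0.0,"wz":0.0},{"x":0.02,"y":0.001,"z":0.07,"wx":0.0,"wy":0.0,"wz":0.0},{"x":0.02,"y":0.001,"z":0.095,"wx":0.0,"wy":0.0,"wz":0.0},{"x":0.02,"y":0.001,"z":0.104,"wx":0.0,"wy":0.0,"wz":0.0},{"x":0.02,"y":0.001,"z":0.104,"wx":0.0,"wy":0.0,"wz":0.0},{"x":0.02,"y":0.001,"z":0.104,"wx":0.0,"wy":0.0,"wz":0.0}]'
python3 -m crank '[{"x":0.0,"y":0.0,"z":0.0,"wx":0.0,"wy":0.0,"wz":0.0},{"x":0.0,"y":0.0,"z":0.0,"wx":0.0,"wy":0.0,"wz":0.0},{"x":0.0,"y":0.0,"z":0.0,"wx":0.0,"wy":0.0,"wz":0.0},{"x":0.0,"y":0.0,"z":0.0,"wx":0.0,"wy":0.0,"wz":0.0},{"x":0.0,"y":0.0,"z":0.0,"wx":0.0,"wy":0.0,"wz":0.0}]' -1 40
```

```text
clock: 6.95
ee_pos: [0.5266, -0.3263, 0.0187]
tcp_rot: [[1.0, -0.018, -0.001], [-0.018, -1.0, 0.001], [-0.002, -0.001, -1.0]]
contact_force: [0.4, 0.5, 0.5]
width: 0.0854
grip_force: 0.0
clock: 7.45
ee_pos: [0.5272, -0.3269, 0.0199]
tcp_rot: [[1.0, -0.018, 0.0], [-0.018, -1.0, -0.0], [0.0, 0.0, -1.0]]
contact_force: [-1.5, 1.4, 7.4]
width: 0.0507
grip_force: 42.4
```

```bash
python3 -m crank '[{"x":0.0,"y":0.0,"z":-0.003,"wx":0.0,"wy":0.0,"wz":0.0},{"x":0.0025,"y":-0.0005,"z":-0.003,"wx":0.0,"wy":0.0,"wz":0.0},{"x":0.0025,"y":-0.0005,"z":-0.003,"wx":0.0,"wy":0.0,"wz":0.0},{"x":0.0025,"y":-0.0005,"z":-0.001,"wx":0.0,"wy":0.0,"wz":0.0},{"x":0.0025,"y":-0.0005,"z":0.0,"wx":0.0,"wy":0.0,"wz":0.0},{"x":0.0025,"y":-0.0005,"z":0.0,"wx":0.0,"wy":0.0,"wz":0.0}]'
python3 -m crank '[{"x":0.0,"y":0.0,"z":0.0,"wx":0.0,"wy":0.0,"wz":0.0},{"x":0.0,"y":0.0,"z":0.0,"wx":0.0,"wy":0.0,"wz":0.0},{"x":0.0,"y":0.0,"z":0.0,"wx":0.0,"wy":0.0,"wz":0.0},{"x":0.0,"y":0.0,"z":0.0,"wx":0.0,"wy":0.0,"wz":0.0},{"x":0.0,"y":0.0,"z":-0.04,"wx":0.0,"wy":0.0,"wz":0.0},{"x":0.0,"y":0.0,"z":-0.08,"wx":0.0,"wy":0.0,"wz":0.0},{"x":-0.02,"y":0.0,"z":-0.11,"wx":0.0,"wy":0.0,"wz":0.0},{"x":-0.02,"y":0.0,"z":-0.11,"wx":0.0,"wy":0.0,"wz":0.0},{"x":-0.02,"y":0.0,"z":-0.11,"wx":0.0,"wy":0.0,"wz":0.0}]' 1 40
cat >> h.py <<'E'
def top(tag,x,y,z,r=50,dz=5,name='wrist'):
    "outline of the level top at z (mm) near x,y from depth"
    c=cap(name) if tag else None
    np.savez(tag,**c);cv2.imwrite(f'pics/{tag}.png',c['frame'][:,:,::-1]);P=cloud(c)*1000
    m=(abs(P[...,2]-z)<dz)&(abs(P[...,0]-x)<r)&(abs(P[...,1]-y)<r)
    k,_=cv2.findContours(m.astype(np.uint8),0,1);k=max(k,key=cv2.contourArea)[:,0];zz=np.median(P[m][:,2])
    print(tag,rect(plane(c,k,zz/1000)),'z %.1f'%zz);return c,P
E
python3 - <<'E'
from h import *
c,P=top('w5',524,-326,32)
g=cv2.cvtColor(c['frame'],cv2.COLOR_RGB2GRAY)
print(g[150:185,320]);print(plane(c,[[320,165],[320,168]],.008)[:,0])
go(441,142,110,0)
E
```

```text
clock: 8.05
ee_pos: [0.529, -0.3256, 0.0199]
tcp_rot: [[1.0, -0.018, -0.002], [-0.018, -1.0, 0.001], [-0.002, -0.001, -1.0]]
contact_force: [-7.6, 4.5, 16.3]
width: 0.0512
grip_force: 43.5
clock: 8.95
ee_pos: [0.5092, -0.3259, 0.1291]
tcp_rot: [[1.0, -0.019, -0.0], [-0.019, -1.0, 0.0], [-0.0, -0.0, -1.0]]
contact_force: [0.2, -0.3, -0.3]
width: 0.0855
grip_force: 0.0
w5 (524.7, -325.0, 75.6, 51.6, -1.1) z 32.7
[79 63 55 52 53 52 53 52 53 50 53 49 51 50 52 50 52 58 59 49 42 44 50 59
 63 65 65 65 65 63 61 64 62 63 64]
[0.56406225 0.56181379]
x -0.0762 y -0.4658 z 0.0186  wx -0.10 wy 0.13 wz -1.05 j6 0.94
```

Run:
```python
from h import *
c=load('top')
for n,p,z,t in(('thin',(268,257),.012,12),('white',(187,225),.005,9),('white',(187,225),.005,6)):
    m,k=grow(c,p,t);print(n,rect(plane(c,k,z)),(m>0).sum())
go(441,142,140,0)
```

```text
thin (443.6, 144.1, 77.9, 54.7, -34.5) 698
white (527.0, 346.4, 91.4, 87.7, -11.4) 1279
white (526.8, 346.4, 90.9, 86.5, -11.4) 1239
x -0.0762 y -0.4659 z -0.0114  wx -0.10 wy 0.13 wz -1.05 j6 0.94
```

```bash
python3 -m crank '[{"x":-0.01,"y":-0.047,"z":0.0,"wx":0.0,"wy":0.0,"wz":2.0},{"x":-0.02,"y":-0.094,"z":0.0,"wx":0.0,"wy":0.0,"wz":6.0},{"x":-0.03,"y":-0.141,"z":0.0,"wx":0.0,"wy":0.0,"wz":10.0},{"x":-0.04,"y":-0.188,"z":0.0,"wx":0.0,"wy":0.0,"wz":14.0},{"x":-0.05,"y":-0.235,"z":0.0,"wx":0.0,"wy":0.0,"wz":18.0},{"x":-0.06,"y":-0.282,"z":0.0,"wx":0.0,"wy":0.0,"wz":22.0},{"x":-0.07,"y":-0.329,"z":0.0,"wx":0.0,"wy":0.0,"wz":26.0},{"x":-0.0745,"y":-0.376,"z":0.0,"wx":0.0,"wy":0.0,"wz":30.0},{"x":-0.0745,"y":-0.423,"z":0.0,"wx":0.0,"wy":0.0,"wz":33.4},{"x":-0.0745,"y":-0.469,"z":0.0,"wx":0.0,"wy":0.0,"wz":33.4}]'
python3 -m crank '[{"x":0.0,"y":0.0,"z":0.01,"wx":0.0,"wy":0.0,"wz":0.0},{"x":0.0,"y":0.0,"z":0.01,"wx":0.0,"wy":0.0,"wz":0.0},{"x":0.0,"y":0.0,"z":0.01,"wx":0.0,"wy":0.0,"wz":0.0}]'
python3 - <<'E'
from h import *
c=look('w6',dict(thin=(444,144,12)),15)
s=read_state();print(s['ee_pos'],s['joint_positions'])
go(444,144,2,-34.5)
E
```

```text
clock: 10.0
ee_pos: [0.4415, 0.1469, 0.1273]
tcp_rot: [[0.824, -0.567, -0.004], [-0.567, -0.824, 0.001], [-0.004, 0.002, -1.0]]
contact_force: [0.9, -0.7, -0.3]
width: 0.0855
grip_force: 0.0
clock: 10.3
ee_pos: [0.4418, 0.1441, 0.1174]
tcp_rot: [[0.825, -0.565, -0.005], [-0.565, -0.825, 0.0], [-0.005, 0.003, -1.0]]
contact_force: [-0.2, -0.2, -0.9]
width: 0.0855
grip_force: 0.0
thin [318. 236.] z 0.0126 (441.8, 140.9, 80.1, 63.5, -35.5) 5420
[0.44232381 0.14377306 0.11797474] [ 2.02793192e-01 -1.52206185e-01  1.97985056e+00  1.52930746e-03
  1.31783698e+00  2.37532147e+00]
x 0.0017 y -0.0013 z 0.1160  wx 0.10 wy 0.22 wz 0.00 j6 2.38
```

View pics/w6.png

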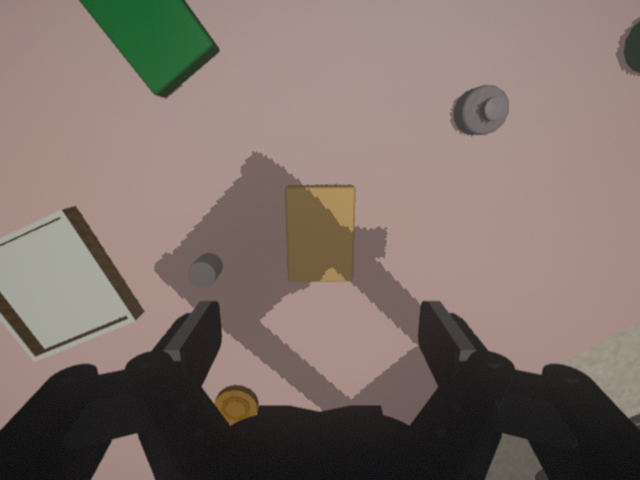

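The yellow board is half in shadow, square in view, with corners about (287,186) to (354,282). I'll outline it by saturation.

Run:
```python
from h import *
c=load('w6');h=cv2.cvtColor(c['frame'],cv2.COLOR_RGB2HSV)
m=np.zeros((480,640),np.uint8);r=np.s_[160:298,250:400];m[r]=(h[r][...,1]>90)*255
k,_=cv2.findContours(m,0,1);k=max(k,key=cv2.contourArea)[:,0];print(cv2.boundingRect(k),rect(plane(c,k,.012)),cloud(c)[200:270,300:340,2].mean())
```

```text
(285, 186, 70, 95) (444.1, 142.3, 74.9, 51.1, -34.2) 0.013405258882340232
```

```bash
python3 -m crank '[{"x":0.0,"y":0.0,"z":0.04,"wx":0.1,"wy":0.2,"wz":0.0},{"x":0.0,"y":0.0,"z":0.08,"wx":0.1,"wy":0.2,"wz":0.0},{"x":0.0,"y":0.0,"z":0.105,"wx":0.1,"wy":0.2,"wz":0.0},{"x":0.0,"y":0.0,"z":0.116,"wx":0.1,"wy":0.2,"wz":0.0},{"x":0.0,"y":0.0,"z":0.116,"wx":0.1,"wy":0.2,"wz":0.0},{"x":0.0,"y":0.0,"z":0.116,"wx":0.1,"wy":0.2,"wz":0.0}]'
python3 -m crank '[{"x":0.0,"y":0.0,"z":0.0,"wx":0.0,"wy":0.0,"wz":0.0},{"x":0.0,"y":0.0,"z":0.0,"wx":0.0,"wy":0.0,"wz":0.0},{"x":0.0,"y":0.0,"z":0.0,"wx":0.0,"wy":0.0,"wz":0.0},{"x":0.0,"y":0.0,"z":0.0,"wx":0.0,"wy":0.0,"wz":0.0},{"x":0.0,"y":0.0,"z":0.0,"wx":0.0,"wy":0.0,"wz":0.0},{"x":0.0,"y":0.0,"z":0.0,"wx":0.0,"wy":0.0,"wz":0.0}]' -1 40
```

```text
clock: 10.95
ee_pos: [0.4438, 0.1447, 0.0042]
tcp_rot: [[0.824, -0.566, 0.003], [-0.566, -0.824, 0.001], [0.002, -0.003, -1.0]]
contact_force: [0.1, -0.2, -0.5]
width: 0.0854
grip_force: 0.0
clock: 11.55
ee_pos: [0.4439, 0.1453, 0.0045]
tcp_rot: [[0.825, -0.565, 0.004], [-0.565, -0.825, 0.001], [0.003, -0.003, -1.0]]
contact_force: [-1.3, -0.6, 7.4]
width: 0.0504
grip_force: 40.5
```

```bash
python3 -m crank '[{"x":0.0,"y":0.0,"z":-0.02,"wx":0.0,"wy":0.0,"wz":0.0},{"x":0.0,"y":0.0,"z":-0.06,"wx":0.0,"wy":0.0,"wz":0.0},{"x":0.0,"y":0.0,"z":-0.1,"wx":0.0,"wy":0.0,"wz":0.0},{"x":0.028,"y":0.038,"z":-0.12,"wx":0.0,"wy":-0.2,"wz":-3.0},{"x":0.056,"y":0.076,"z":-0.12,"wx":0.0,"wy":-0.2,"wz":-6.0},{"x":0.084,"y":0.114,"z":-0.12,"wx":0.0,"wy":-0.2,"wz":-10.0},{"x":0.112,"y":0.152,"z":-0.12,"wx":0.0,"wy":-0.2,"wz":-14.0},{"x":0.14,"y":0.19,"z":-0.12,"wx":0.0,"wy":-0.2,"wz":-18.0},{"x":0.168,"y":0.228,"z":-0.12,"wx":0.0,"wy":-0.2,"wz":-22.0},{"x":0.168,"y":0.228,"z":-0.12,"wx":0.0,"wy":-0.2,"wz":-22.0}]'
python3 -c "
from h import *
go(455,-325,130,-1)"
```

```text
clock: 12.55
ee_pos: [0.4522, -0.1434, 0.1238]
tcp_rot: [[0.976, -0.217, 0.0], [-0.217, -0.976, -0.001], [0.001, 0.0, -1.0]]
contact_force: [0.5, 0.9, -0.7]
width: 0.0505
grip_force: 42.2
x 0.0422 y 0.1766 z -0.0062  wx 0.03 wy -0.03 wz -11.55 j6 1.37
```

```bash
python3 -m crank '[{"x":0.01,"y":0.044,"z":-0.006,"wx":0.0,"wy":0.0,"wz":-3.0},{"x":0.02,"y":0.088,"z":-0.006,"wx":0.0,"wy":0.0,"wz":-6.0},{"x":0.03,"y":0.132,"z":-0.006,"wx":0.0,"wy":0.0,"wz":-9.0},{"x":0.042,"y":0.177,"z":-0.006,"wx":0.0,"wy":0.0,"wz":-11.5},{"x":0.042,"y":0.177,"z":-0.006,"wx":0.0,"wy":0.0,"wz":-11.5},{"x":0.042,"y":0.177,"z":-0.006,"wx":0.0,"wy":0.0,"wz":-11.5},{"x":0.042,"y":0.177,"z":-0.006,"wx":0.0,"wy":0.0,"wz":-11.5}]'
python3 - <<'E'
from h import *
s=read_state();p=s['ee_pos']*1000;print(p)
c,P=top('w7',524,-326,32)
zz=P[200:300,300:340];m=zz[...,2]>p[2]-3;print('held front x',zz[m][:,0].max(),'z',np.median(zz[m][:,2]))
print([ (v,P[v,320].round(1).tolist()) for v in range(225,275,5)])
for tx in(524.5,):go(tx,-325.5,60,-1)
E
```

```text
clock: 13.25
ee_pos: [0.4551, -0.3189, 0.1283]
tcp_rot: [[1.0, -0.016, -0.001], [-0.016, -1.0, 0.003], [-0.001, -0.003, -1.0]]
contact_force: [0.1, 0.8, 0.1]
width: 0.0502
grip_force: 42.2
[ 455.05671821 -318.9352226   128.25064561]
w7 (524.1, -324.9, 75.3, 51.6, -1.1) z 32.7
held front x 529.747722610675 z 136.12887213611629
[(225, [494.5, -319.1, 132.9]), (230, [493.2, -319.1, 136.2]), (235, [491.1, -319.1, 136.3]), (240, [489.1, -319.1, 136.9]), (245, [486.9, -319.0, 137.0]), (250, [484.6, -319.0, 136.6]), (255, [482.0, -318.9, 135.6]), (260, [479.8, -318.9, 135.7]), (265, [477.6, -318.9, 136.0]), (270, [475.4, -318.8, 136.3])]
x 0.0696 y 0.0059 z 0.0682  wx -0.16 wy 0.08 wz 0.11 j6 0.88
```

View pics/w7.png

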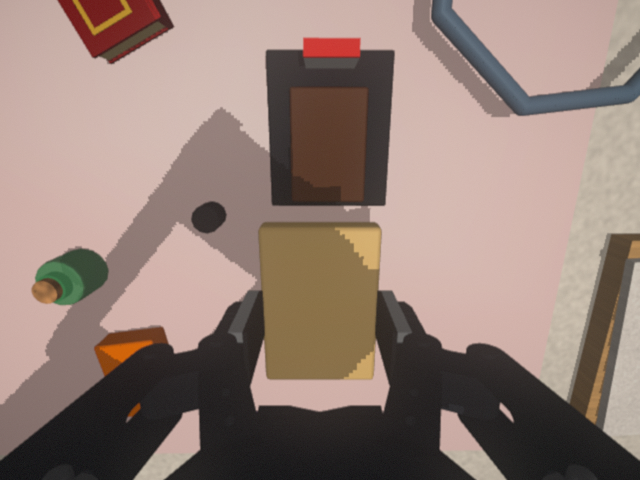

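The yellow board is held squarely. The brown board on the stand ahead (330,143) has a clear top.

```bash
python3 -m crank '[{"x":0.035,"y":0.003,"z":0.0,"wx":-0.1,"wy":0.0,"wz":0.1},{"x":0.0684,"y":0.006,"z":0.01,"wx":-0.1,"wy":0.0,"wz":0.1},{"x":0.0684,"y":0.006,"z":0.05,"wx":-0.1,"wy":0.0,"wz":0.1},{"x":0.0684,"y":0.006,"z":0.08,"wx":-0.1,"wy":0.0,"wz":0.1},{"x":0.0684,"y":0.006,"z":0.08,"wx":-0.1,"wy":0.0,"wz":0.1},{"x":0.0684,"y":0.006,"z":0.08,"wx":-0.1,"wy":0.0,"wz":0.1},{"x":0.0684,"y":0.006,"z":0.08,"wx":-0.1,"wy":0.0,"wz":0.1},{"x":0.0684,"y":0.006,"z":0.08,"wx":-0.1,"wy":0.0,"wz":0.1}]'
python3 -c "
from h import *
go(523.3,-325.5,36.5,-1)"
```

```text
clock: 14.1
ee_pos: [0.5246, -0.3278, 0.051]
tcp_rot: [[1.0, -0.018, 0.002], [-0.018, -1.0, -0.002], [0.002, 0.002, -1.0]]
contact_force: [-0.3, -0.2, -0.3]
width: 0.0504
grip_force: 42.2
x -0.0014 y -0.0023 z 0.0145  wx 0.11 wy -0.12 wz -0.03 j6 0.95
```

```bash
python3 -m crank '[{"x":-0.0014,"y":-0.0023,"z":0.006,"wx":0.1,"wy":-0.1,"wz":0.0},{"x":-0.0014,"y":-0.0023,"z":0.01,"wx":0.1,"wy":-0.1,"wz":0.0},{"x":-0.0014,"y":-0.0023,"z":0.013,"wx":0.1,"wy":-0.1,"wz":0.0},{"x":-0.0014,"y":-0.0023,"z":0.0145,"wx":0.1,"wy":-0.1,"wz":0.0},{"x":-0.0014,"y":-0.0023,"z":0.0145,"wx":0.1,"wy":-0.1,"wz":0.0},{"x":-0.0014,"y":-0.0023,"z":0.0145,"wx":0.1,"wy":-0.1,"wz":0.0}]'
```

```text
clock: 14.7
ee_pos: [0.522, -0.3248, 0.0365]
tcp_rot: [[1.0, -0.018, -0.003], [-0.018, -1.0, 0.002], [-0.003, -0.002, -1.0]]
contact_force: [-9.8, 7.1, 24.1]
width: 0.0502
grip_force: 44.7
```

```bash
python3 -m crank '[{"x":0.0,"y":0.0,"z":-0.003,"wx":0.0,"wy":0.0,"wz":0.0},{"x":0.0012,"y":0.0007,"z":-0.003,"wx":0.0,"wy":0.0,"wz":0.0},{"x":0.0012,"y":0.0007,"z":-0.003,"wx":0.0,"wy":0.0,"wz":0.0},{"x":0.0012,"y":0.0007,"z":-0.001,"wx":0.0,"wy":0.0,"wz":0.0},{"x":0.0012,"y":0.0007,"z":-0.001,"wx":0.0,"wy":0.0,"wz":0.0}]'
python3 -m crank '[{"x":0.0,"y":0.0,"z":0.0,"wx":0.0,"wy":0.0,"wz":0.0},{"x":0.0,"y":0.0,"z":0.0,"wx":0.0,"wy":0.0,"wz":0.0},{"x":0.0,"y":0.0,"z":0.0,"wx":0.0,"wy":0.0,"wz":0.0},{"x":0.0,"y":0.0,"z":0.0,"wx":0.0,"wy":0.0,"wz":0.0},{"x":0.0,"y":0.0,"z":-0.04,"wx":0.0,"wy":0.0,"wz":0.0},{"x":0.0,"y":0.0,"z":-0.08,"wx":0.0,"wy":0.0,"wz":0.0},{"x":-0.02,"y":0.0,"z":-0.09,"wx":0.0,"wy":0.0,"wz":0.0},{"x":-0.02,"y":0.0,"z":-0.09,"wx":0.0,"wy":0.0,"wz":0.0},{"x":-0.02,"y":0.0,"z":-0.09,"wx":0.0,"wy":0.0,"wz":0.0}]' 1 40
python3 - <<'E'
from h import *
c,P=top('w8',521,-326,44,r=48)
look('w8b',dict(thin=(524,-325,44),mark=(581,-326,44),base=(570,-360,8)),30)
go(628,-174,140,-65);go(628,-174,140,24.7)
E
```

```text
clock: 15.2
ee_pos: [0.5232, -0.3256, 0.0365]
tcp_rot: [[1.0, -0.018, -0.003], [-0.018, -1.0, 0.002], [-0.003, -0.002, -1.0]]
contact_force: [-7.8, 5.1, 19.1]
width: 0.0503
grip_force: 44.2
clock: 16.1
ee_pos: [0.503, -0.325, 0.1241]
tcp_rot: [[1.0, -0.019, -0.003], [-0.019, -1.0, 0.003], [-0.003, -0.003, -1.0]]
contact_force: [-0.7, -0.8, 0.2]
width: 0.0853
grip_force: 0.0
w8 (525.7, -325.1, 75.1, 51.5, -1.0) z 44.7
thin [321. 220.] z 0.0017 (470.6, -241.0, 283.4, 148.7, -43.3) 33636
mark [321. 131.] z 0.0447 (581.2, -327.3, 33.9, 9.5, 89.0) 929
base [367. 147.] z 0.0087 (533.3, -326.1, 107.9, 89.9, -1.0) 7642
x 0.1224 y -0.1528 z -0.0172  wx -0.04 wy 0.39 wz 63.96 j6 0.93
x 0.1224 y -0.1528 z -0.0172  wx -0.29 wy 0.23 wz -25.74 j6 0.93
```

View pics/w8.png

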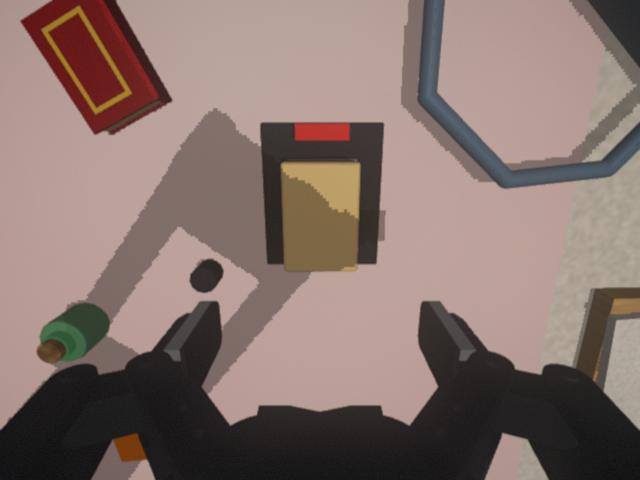

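The thin board sits square on the thick one, and both stack top and mark read 44.7 mm, so they are level. Next is the book (95,65).

```bash
python3 -m crank '[{"x":0.024,"y":-0.03,"z":-0.01,"wx":-0.3,"wy":0.2,"wz":-6.0},{"x":0.048,"y":-0.06,"z":-0.01,"wx":-0.3,"wy":0.2,"wz":-12.0},{"x":0.072,"y":-0.09,"z":-0.01,"wx":-0.3,"wy":0.2,"wz":-18.0},{"x":0.096,"y":-0.12,"z":0.0,"wx":-0.3,"wy":0.2,"wz":-24.0},{"x":0.122,"y":-0.153,"z":0.0,"wx":-0.3,"wy":0.2,"wz":-25.7},{"x":0.122,"y":-0.153,"z":0.0,"wx":-0.3,"wy":0.2,"wz":-25.7},{"x":0.122,"y":-0.153,"z":0.0,"wx":-0.3,"wy":0.2,"wz":-25.7},{"x":0.122,"y":-0.153,"z":0.0,"wx":-0.3,"wy":0.2,"wz":-25.7}]'
python3 - <<'E'
from h import *
c,P=top('w9',628,-176,22,r=55)
go(628,-176,6,24.7)
E
```

```text
clock: 17.0
ee_pos: [0.6272, -0.1747, 0.1234]
tcp_rot: [[0.909, 0.417, -0.001], [0.417, -0.909, -0.002], [-0.001, 0.001, -1.0]]
contact_force: [-1.1, -0.7, -0.0]
width: 0.0856
grip_force: 0.0
w9 (629.3, -178.0, 76.8, 53.9, 25.0) z 22.9
x 0.0004 y 0.0010 z 0.1178  wx 0.10 wy 0.04 wz -0.10 j6 0.79
```

View pics/w9.png

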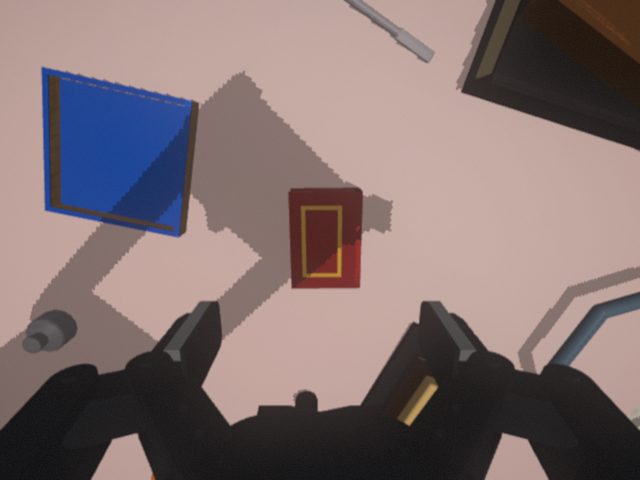

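The book is square in view at (326,238), 77 x 54 mm, top 22.9 mm. I'll grasp it.

```bash
python3 -m crank '[{"x":-0.001,"y":0.0033,"z":0.04,"wx":0.1,"wy":0.0,"wz":-0.3},{"x":-0.001,"y":0.0033,"z":0.08,"wx":0.1,"wy":0.0,"wz":-0.3},{"x":-0.001,"y":0.0033,"z":0.105,"wx":0.1,"wy":0.0,"wz":-0.3},{"x":-0.001,"y":0.0033,"z":0.117,"wx":0.1,"wy":0.0,"wz":-0.3},{"x":-0.001,"y":0.0033,"z":0.117,"wx":0.1,"wy":0.0,"wz":-0.3},{"x":-0.001,"y":0.0033,"z":0.117,"wx":0.1,"wy":0.0,"wz":-0.3}]'
python3 -m crank '[{"x":0.0,"y":0.0,"z":0.0,"wx":0.0,"wy":0.0,"wz":0.0},{"x":0.0,"y":0.0,"z":0.0,"wx":0.0,"wy":0.0,"wz":0.0},{"x":0.0,"y":0.0,"z":0.0,"wx":0.0,"wy":0.0,"wz":0.0},{"x":0.0,"y":0.0,"z":0.0,"wx":0.0,"wy":0.0,"wz":0.0},{"x":0.0,"y":0.0,"z":0.0,"wx":0.0,"wy":0.0,"wz":0.0},{"x":0.0,"y":0.0,"z":0.0,"wx":0.0,"wy":0.0,"wz":0.0}]' -1 35
python3 -c "
from h import *
go(460,-325,150,-1)"
```

```text
clock: 17.65
ee_pos: [0.6293, -0.1789, 0.0091]
tcp_rot: [[0.907, 0.421, 0.002], [0.421, -0.907, -0.001], [0.002, 0.002, -1.0]]
contact_force: [0.7, -0.2, 0.6]
width: 0.0855
grip_force: 0.0
clock: 18.25
ee_pos: [0.63, -0.1785, 0.0098]
tcp_rot: [[0.906, 0.422, 0.003], [0.422, -0.906, -0.002], [0.002, 0.003, -1.0]]
contact_force: [0.3, -0.3, 5.9]
width: 0.0531
grip_force: 37.1
x -0.2156 y 0.0615 z -0.1406  wx 0.13 wy -0.18 wz 25.98 j6 0.78
```

```bash
python3 -m crank '[{"x":0.0,"y":0.0,"z":-0.02,"wx":0.0,"wy":0.0,"wz":0.0},{"x":0.0,"y":0.0,"z":-0.06,"wx":0.0,"wy":0.0,"wz":0.0},{"x":0.0,"y":0.0,"z":-0.1,"wx":0.0,"wy":0.0,"wz":0.0},{"x":-0.04,"y":0.012,"z":-0.13,"wx":0.1,"wy":-0.2,"wz":5.0},{"x":-0.08,"y":0.024,"z":-0.14,"wx":0.1,"wy":-0.2,"wz":12.0},{"x":-0.12,"y":0.036,"z":-0.14,"wx":0.1,"wy":-0.2,"wz":19.0},{"x":-0.16,"y":0.048,"z":-0.14,"wx":0.1,"wy":-0.2,"wz":26.0},{"x":-0.2,"y":0.06,"z":-0.14,"wx":0.1,"wy":-0.2,"wz":26.0},{"x":-0.2156,"y":0.0615,"z":-0.14,"wx":0.1,"wy":-0.2,"wz":26.0},{"x":-0.2156,"y":0.0615,"z":-0.14,"wx":0.1,"wy":-0.2,"wz":26.0}]'
python3 -m crank '[{"x":0.0,"y":0.0,"z":0.0,"wx":0.0,"wy":0.0,"wz":0.0},{"x":0.0,"y":0.0,"z":0.0,"wx":0.0,"wy":0.0,"wz":0.0}]'
python3 - <<'E'
from h import *
s=read_state();p=s['ee_pos']*1000;print(p)
c,P=top('w10',521,-326,44,r=48)
print([ (v,P[v,320].round(1).tolist()) for v in range(215,285,4)])
z=np.median(P[290:320,310:330,2]);g=(abs(P[...,2]-z)<3);vs=np.where(g[300])[0];print(z,P[300,[vs[0],vs[-1]]])
go(524.5,-325.5,80,-1)
E
```

```text
clock: 19.25
ee_pos: [0.4576, -0.3259, 0.1481]
tcp_rot: [[1.0, -0.021, -0.003], [-0.021, -1.0, 0.0], [-0.003, -0.0, -1.0]]
contact_force: [0.5, 0.2, -0.9]
width: 0.0526
grip_force: 37.4
clock: 19.45
ee_pos: [0.4601, -0.3238, 0.1478]
tcp_rot: [[1.0, -0.017, -0.003], [-0.017, -1.0, 0.001], [-0.003, -0.001, -1.0]]
contact_force: [0.5, 0.5, -1.4]
width: 0.053
grip_force: 37.4
[ 460.06582009 -323.83647537  147.7739688 ]
w10 (525.0, -325.0, 74.2, 51.6, -1.0) z 44.7
[(215, [470.1, -323.7, 1.9]), (219, [466.5, -323.7, 1.9]), (223, [463.0, -323.6, 2.3]), (227, [495.7, -324.0, 141.3]), (231, [495.0, -324.0, 145.7]), (235, [497.3, -324.0, 160.0]), (239, [496.0, -324.0, 161.3]), (243, [493.9, -323.9, 160.0]), (247, [492.5, -323.9, 160.7]), (251, [490.9, -323.9, 161.2]), (255, [488.8, -323.9, 160.1]), (259, [487.0, -323.8, 160.0]), (263, [485.4, -323.8, 160.4]), (267, [483.8, -323.8, 160.9]), (271, [481.8, -323.8, 160.3]), (275, [480.8, -323.7, 162.2]), (279, [478.8, -323.7, 161.6]), (283, [476.9, -323.7, 161.5])]
161.29585459424402 [[ 469.04000294 -296.69922609  160.50268713]
 [ 469.32266844 -349.97128256  162.69826486]]
x 0.0646 y 0.0007 z 0.0675  wx -0.04 wy 0.16 wz 0.06 j6 0.88
```

View pics/w10.png

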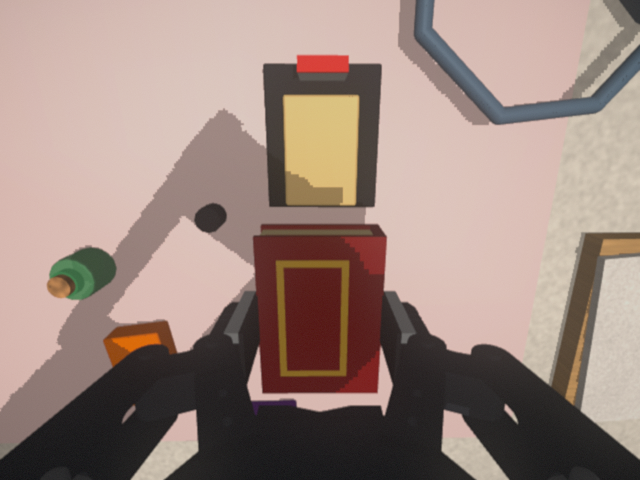

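The book is held square at (320,310), and the stack ahead is intact at (321,150).

```bash
python3 -m crank '[{"x":0.033,"y":0.0005,"z":0.0,"wx":0.0,"wy":0.1,"wz":0.0},{"x":0.0655,"y":0.0007,"z":0.02,"wx":0.0,"wy":0.1,"wz":0.0},{"x":0.0655,"y":0.0007,"z":0.055,"wx":0.0,"wy":0.1,"wz":0.0},{"x":0.0655,"y":0.0007,"z":0.082,"wx":0.0,"wy":0.1,"wz":0.0},{"x":0.0655,"y":0.0007,"z":0.082,"wx":0.0,"wy":0.1,"wz":0.0},{"x":0.0655,"y":0.0007,"z":0.082,"wx":0.0,"wy":0.1,"wz":0.0},{"x":0.0655,"y":0.0007,"z":0.082,"wx":0.0,"wy":0.1,"wz":0.0},{"x":0.0655,"y":0.0007,"z":0.082,"wx":0.0,"wy":0.1,"wz":0.0}]'
python3 -c "
from h import *
go(525.5,-325.5,54,-1)"
```

```text
clock: 20.3
ee_pos: [0.5256, -0.3274, 0.068]
tcp_rot: [[1.0, -0.018, 0.002], [-0.018, -1.0, -0.002], [0.002, 0.002, -1.0]]
contact_force: [-0.4, 0.2, -1.9]
width: 0.0529
grip_force: 37.4
x -0.0002 y -0.0020 z 0.0139  wx 0.10 wy -0.10 wz -0.03 j6 0.95
```

```bash
python3 -m crank '[{"x":0.001,"y":-0.0015,"z":0.005,"wx":0.1,"wy":-0.1,"wz":0.0},{"x":0.001,"y":-0.0015,"z":0.008,"wx":0.1,"wy":-0.1,"wz":0.0},{"x":0.001,"y":-0.0015,"z":0.01,"wx":0.1,"wy":-0.1,"wz":0.0},{"x":0.001,"y":-0.0015,"z":0.011,"wx":0.1,"wy":-0.1,"wz":0.0},{"x":0.001,"y":-0.0015,"z":0.012,"wx":0.1,"wy":-0.1,"wz":0.0},{"x":0.001,"y":-0.0015,"z":0.0125,"wx":0.1,"wy":-0.1,"wz":0.0},{"x":0.001,"y":-0.0015,"z":0.0125,"wx":0.1,"wy":-0.1,"wz":0.0}]'
```

```text
clock: 21.0
ee_pos: [0.5254, -0.3253, 0.0539]
tcp_rot: [[1.0, -0.018, -0.003], [-0.018, -1.0, 0.002], [-0.003, -0.002, -1.0]]
contact_force: [-3.4, 1.7, 6.2]
width: 0.0531
grip_force: 38.1
```

Gentle contact at about 6 N. I'll release, lift and check.

```bash
python3 -m crank '[{"x":0.0,"y":0.0,"z":0.0,"wx":0.0,"wy":0.0,"wz":0.0},{"x":0.0,"y":0.0,"z":0.0,"wx":0.0,"wy":0.0,"wz":0.0},{"x":0.0,"y":0.0,"z":0.0,"wx":0.0,"wy":0.0,"wz":0.0},{"x":0.0,"y":0.0,"z":0.0,"wx":0.0,"wy":0.0,"wz":0.0},{"x":0.0,"y":0.0,"z":-0.03,"wx":0.0,"wy":0.0,"wz":0.0},{"x":0.0,"y":0.0,"z":-0.07,"wx":0.0,"wy":0.0,"wz":0.0},{"x":-0.02,"y":0.0,"z":-0.09,"wx":0.0,"wy":0.0,"wz":0.0},{"x":-0.02,"y":0.0,"z":-0.09,"wx":0.0,"wy":0.0,"wz":0.0},{"x":-0.02,"y":0.0,"z":-0.09,"wx":0.0,"wy":0.0,"wz":0.0}]' 1 40
python3 - <<'E'
from h import *
c,P=top('w11',524,-326,66,r=50)
go(351,300,120,0)
E
```

```text
clock: 21.9
ee_pos: [0.5057, -0.3251, 0.1432]
tcp_rot: [[1.0, -0.019, -0.002], [-0.019, -1.0, 0.002], [-0.002, -0.002, -1.0]]
contact_force: [-0.1, -0.4, -0.4]
width: 0.0854
grip_force: 0.0
w11 (524.6, -324.7, 75.7, 53.9, -0.9) z 66.9
x -0.1656 y -0.6216 z 0.0245  wx -0.17 wy 0.22 wz -1.05 j6 0.93
```

View pics/w11.png

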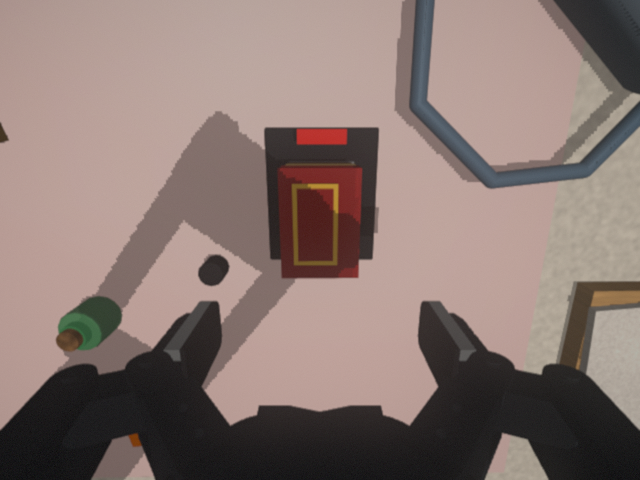

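The book lies square on the stack: centre 524.6, -324.7, yaw -0.9°, top 66.9 mm. Next is the medal.

```bash
python3 -m crank '[{"x":0.0,"y":-0.047,"z":0.0,"wx":-0.2,"wy":0.2,"wz":0.0},{"x":0.0,"y":-0.094,"z":0.0,"wx":-0.2,"wy":0.2,"wz":0.0},{"x":-0.01,"y":-0.141,"z":0.0,"wx":-0.2,"wy":0.2,"wz":0.0},{"x":-0.02,"y":-0.188,"z":0.0,"wx":-0.2,"wy":0.2,"wz":0.0},{"x":-0.03,"y":-0.235,"z":0.0,"wx":-0.2,"wy":0.2,"wz":-2.0},{"x":-0.04,"y":-0.282,"z":0.0,"wx":-0.2,"wy":0.2,"wz":-4.0},{"x":-0.05,"y":-0.329,"z":0.0,"wx":-0.2,"wy":0.2,"wz":-6.0},{"x":-0.06,"y":-0.376,"z":0.0,"wx":-0.2,"wy":0.2,"wz":-8.0},{"x":-0.08,"y":-0.42,"z":0.0,"wx":-0.2,"wy":0.2,"wz":-10.0},{"x":-0.1,"y":-0.46,"z":0.0,"wx":-0.2,"wy":0.2,"wz":-12.0}]'
python3 -c "
from h import *
go(351,300,120,20)"
```

```text
clock: 22.95
ee_pos: [0.4121, 0.1388, 0.1427]
tcp_rot: [[0.981, 0.192, -0.002], [0.192, -0.981, -0.001], [-0.002, 0.001, -1.0]]
contact_force: [1.1, 0.6, -0.3]
width: 0.0856
grip_force: 0.0
x -0.0289 y -0.1699 z 0.0226  wx 0.03 wy 0.12 wz -8.92 j6 1.58
```

```bash
python3 -m crank '[{"x":-0.01,"y":-0.045,"z":0.01,"wx":0.0,"wy":0.1,"wz":-3.0},{"x":-0.02,"y":-0.09,"z":0.02,"wx":0.0,"wy":0.1,"wz":-6.0},{"x":-0.029,"y":-0.135,"z":0.023,"wx":0.0,"wy":0.1,"wz":-9.0},{"x":-0.029,"y":-0.17,"z":0.023,"wx":0.0,"wy":0.1,"wz":-9.0},{"x":-0.029,"y":-0.17,"z":0.023,"wx":0.0,"wy":0.1,"wz":-9.0},{"x":-0.029,"y":-0.17,"z":0.023,"wx":0.0,"wy":0.1,"wz":-9.0},{"x":-0.029,"y":-0.17,"z":0.023,"wx":0.0,"wy":0.1,"wz":-9.0}]'
cat >> h.py <<'E'
def sat(tag,x,y,z,r=45,lo=110):
    "outline of the colourful thing around the point (mm), cast on z"
    c=cap('wrist');np.savez(tag,**c);cv2.imwrite(f'pics/{tag}.png',c['frame'][:,:,::-1])
    q=plane(c,np.mgrid[:640,:480].reshape(2,-1).T,z/1000)*1000
    near=(np.hypot(q[:,0]-x,q[:,1]-y)<r).reshape(640,480).T
    m=(near&(cv2.cvtColor(c['frame'],cv2.COLOR_RGB2HSV)[...,1]>lo)).astype(np.uint8)
    k,_=cv2.findContours(m,0,1);k=max(k,key=cv2.contourArea)[:,0]
    w=plane(c,k,z/1000)*1000;C,R=cv2.minEnclosingCircle(w[:,:2].astype(np.float32));print(tag,np.round(C,1),'r %.1f'%R,rect(w/1000),'z %.4f'%np.median(cloud(c)[...,2][m>0]));return c
E
python3 - <<'E'
from h import *
sat('w12',351,300,8)
go(351,300,2,20)
E
```

```text
clock: 23.65
ee_pos: [0.3527, 0.2973, 0.12]
tcp_rot: [[0.94, 0.341, 0.001], [0.341, -0.94, -0.002], [0.0, 0.002, -1.0]]
contact_force: [-0.2, -0.2, -0.3]
width: 0.0855
grip_force: 0.0
w12 [351.5 300.4] r 19.8 (351.1, 300.5, 38.9, 38.1, 46.9) z 0.0090
x -0.0010 y -0.0036 z 0.1183  wx 0.11 wy -0.04 wz -0.10 j6 1.81
```

View pics/w12.png

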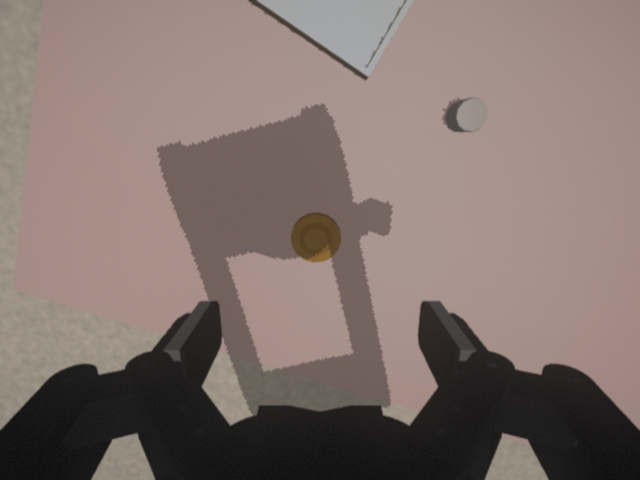

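The medal is at (316,237), directly under the gripper, radius 19.8 mm. All 14 picture views are used, so from here I check by numbers only.

```bash
python3 -m crank '[{"x":-0.002,"y":-0.0036,"z":0.04,"wx":0.1,"wy":0.0,"wz":0.0},{"x":-0.002,"y":-0.0036,"z":0.08,"wx":0.1,"wy":0.0,"wz":0.0},{"x":-0.002,"y":-0.0036,"z":0.105,"wx":0.1,"wy":0.0,"wz":0.0},{"x":-0.002,"y":-0.0036,"z":0.117,"wx":0.1,"wy":0.0,"wz":0.0},{"x":-0.002,"y":-0.0036,"z":0.117,"wx":0.1,"wy":0.0,"wz":0.0},{"x":-0.002,"y":-0.0036,"z":0.117,"wx":0.1,"wy":0.0,"wz":0.0}]'
```

```text
clock: 24.3
ee_pos: [0.3512, 0.3009, 0.0052]
tcp_rot: [[0.94, 0.341, 0.003], [0.341, -0.94, 0.002], [0.003, -0.001, -1.0]]
contact_force: [1.0, -0.2, 0.6]
width: 0.0854
grip_force: 0.0
```

```bash
python3 -m crank '[{"x":-0.001,"y":0.0,"z":0.002,"wx":0.0,"wy":0.0,"wz":0.0},{"x":-0.001,"y":0.0,"z":0.002,"wx":0.0,"wy":0.0,"wz":0.0},{"x":-0.001,"y":0.0,"z":0.002,"wx":0.0,"wy":0.0,"wz":0.0},{"x":-0.001,"y":0.0,"z":0.002,"wx":0.0,"wy":0.0,"wz":0.0},{"x":-0.001,"y":0.0,"z":0.002,"wx":0.0,"wy":0.0,"wz":0.0},{"x":-0.001,"y":0.0,"z":0.002,"wx":0.0,"wy":0.0,"wz":0.0},{"x":-0.001,"y":0.0,"z":0.002,"wx":0.0,"wy":0.0,"wz":0.0},{"x":-0.001,"y":0.0,"z":0.002,"wx":0.0,"wy":0.0,"wz":0.0}]' -1 40
python3 -c "
from h import *
go(621.5,-14,120,12.6)"
```

```text
clock: 25.1
ee_pos: [0.3499, 0.301, 0.0033]
tcp_rot: [[0.94, 0.342, 0.003], [0.342, -0.94, 0.002], [0.003, -0.001, -1.0]]
contact_force: [-2.4, -1.1, 8.2]
width: 0.037
grip_force: 39.1
x 0.1480 y 0.3888 z -0.1165  wx -0.06 wy -0.19 wz 7.38 j6 1.82
```

```bash
python3 -m crank '[{"x":0.0,"y":0.0,"z":-0.02,"wx":0.0,"wy":0.0,"wz":0.0},{"x":0.0,"y":0.0,"z":-0.06,"wx":0.0,"wy":0.0,"wz":0.0},{"x":0.015,"y":0.04,"z":-0.09,"wx":0.0,"wy":-0.2,"wz":1.0},{"x":0.03,"y":0.08,"z":-0.1,"wx":0.0,"wy":-0.2,"wz":3.0},{"x":0.046,"y":0.12,"z":-0.1,"wx":0.0,"wy":-0.2,"wz":5.0},{"x":0.061,"y":0.16,"z":-0.1,"wx":0.0,"wy":-0.2,"wz":7.4},{"x":0.076,"y":0.2,"z":-0.1,"wx":0.0,"wy":-0.2,"wz":7.4},{"x":0.091,"y":0.24,"z":-0.1,"wx":0.0,"wy":-0.2,"wz":7.4},{"x":0.107,"y":0.28,"z":-0.1,"wx":0.0,"wy":-0.2,"wz":7.4},{"x":0.107,"y":0.28,"z":-0.1,"wx":0.0,"wy":-0.2,"wz":7.4}]'
python3 - <<'E'
from h import *
go(600,-18,100,12.6)
c=cap('wrist');print(cloud(c)[270:330:10,320].round(3).tolist())
E
```

```text
clock: 26.1
ee_pos: [0.5483, 0.0698, 0.1028]
tcp_rot: [[0.977, 0.214, 0.001], [0.214, -0.977, -0.001], [0.001, 0.001, -1.0]]
contact_force: [-0.6, -0.3, -0.8]
width: 0.0368
grip_force: 40.3
x 0.0318 y 0.0968 z 0.0029  wx 0.07 wy -0.03 wz -0.25 j6 1.39
[[0.567, 0.074, 0.107], [0.563, 0.073, 0.108], [0.558, 0.072, 0.108], [0.553, 0.071, 0.109], [0.549, 0.07, 0.11], [0.544, 0.069, 0.109]]
```

```bash
python3 -m crank '[{"x":0.025,"y":0.04,"z":0.0,"wx":0.0,"wy":0.0,"wz":-0.2},{"x":0.032,"y":0.08,"z":0.0,"wx":0.0,"wy":0.0,"wz":-0.2},{"x":0.032,"y":0.097,"z":0.0,"wx":0.0,"wy":0.0,"wz":-0.2},{"x":0.032,"y":0.097,"z":0.0,"wx":0.0,"wy":0.0,"wz":-0.2},{"x":0.032,"y":0.097,"z":0.0,"wx":0.0,"wy":0.0,"wz":-0.2},{"x":0.032,"y":0.097,"z":0.0,"wx":0.0,"wy":0.0,"wz":-0.2}]'
python3 - <<'E'
from h import *
c=cap('wrist');h=cv2.cvtColor(c['frame'],cv2.COLOR_RGB2HSV)
m=((h[...,0]>105)&(h[...,0]<130)&(h[...,1]>180)).astype(np.uint8)
k,_=cv2.findContours(m,0,1);k=max(k,key=cv2.contourArea)[:,0];print(cv2.boundingRect(k),rect(plane(c,k,.016)),rect(plane(c,k,.005)))
P=cloud(c);print('floor z',np.median(P[m>0][:,2]))
go(622.5,-15,60,12.6);go(622.5,-15,9.5,12.6)
E
```

```text
clock: 26.75
ee_pos: [0.5969, -0.0124, 0.102]
tcp_rot: [[0.975, 0.222, -0.002], [0.222, -0.975, 0.001], [-0.002, -0.001, -1.0]]
contact_force: [-0.3, 0.6, -0.3]
width: 0.0371
grip_force: 40.4
(300, 200, 77, 71) (604.4, -24.6, 65.4, 38.2, 46.9) (601.2, -26.0, 68.5, 40.0, 46.9)
floor z 0.006341290993258475
x 0.0244 y 0.0082 z 0.0420  wx -0.06 wy 0.10 wz 0.25 j6 1.24
x 0.0244 y 0.0083 z 0.0925  wx -0.06 wy 0.10 wz 0.25 j6 1.24
```

```bash
cat >> h.py <<'E'
def rim(x,y,c=None,r=72):
    c=c or cap('wrist');P=cloud(c)*1000
    m=(P[...,2]>11)&(P[...,2]<20)&(abs(P[...,0]-x)<r)&(abs(P[...,1]-y)<r)
    m=cv2.morphologyEx(m.astype(np.uint8),cv2.MORPH_OPEN,np.ones((2,2)))
    q=P[m>0];print('rim',rect(q/1000),len(q));return c
E
python3 -c "
from h import *
rim(622,-15)"
```

```text
rim (618.6, -17.2, 109.8, 106.6, 12.5) 3418
```

```bash
python3 -m crank '[{"x":0.0235,"y":0.0085,"z":0.02,"wx":0.0,"wy":0.1,"wz":0.2},{"x":0.0235,"y":0.0085,"z":0.05,"wx":0.0,"wy":0.1,"wz":0.2},{"x":0.0235,"y":0.0085,"z":0.07,"wx":0.0,"wy":0.1,"wz":0.2},{"x":0.0235,"y":0.0085,"z":0.085,"wx":0.0,"wy":0.1,"wz":0.2},{"x":0.0235,"y":0.0085,"z":0.09,"wx":0.0,"wy":0.1,"wz":0.2},{"x":0.0235,"y":0.0085,"z":0.09,"wx":0.0,"wy":0.1,"wz":0.2},{"x":0.0235,"y":0.0085,"z":0.09,"wx":0.0,"wy":0.1,"wz":0.2}]'
```

```text
clock: 27.55
ee_pos: [0.6231, -0.017, 0.0133]
tcp_rot: [[0.976, 0.218, 0.002], [0.218, -0.976, 0.0], [0.002, 0.0, -1.0]]
contact_force: [0.7, 0.7, -1.2]
width: 0.0368
grip_force: 40.4
```

Still about 5 mm up. I'll lower it, open part way (about 52 mm) and lift.

```bash
python3 -m crank '[{"x":0.0,"y":0.0,"z":0.002,"wx":0.0,"wy":0.0,"wz":0.0},{"x":0.0,"y":0.0,"z":0.004,"wx":0.0,"wy":0.0,"wz":0.0},{"x":0.0,"y":0.0,"z":0.005,"wx":0.0,"wy":0.0,"wz":0.0},{"x":0.0,"y":0.0,"z":0.005,"wx":0.0,"wy":0.0,"wz":0.0},{"x":0.0,"y":0.0,"z":0.005,"wx":0.0,"wy":0.0,"wz":0.0}]'
python3 -m crank '[{"x":0.0,"y":0.0,"z":0.0,"wx":0.0,"wy":0.0,"wz":0.0},{"x":0.0,"y":0.0,"z":0.0,"wx":0.0,"wy":0.0,"wz":0.0},{"x":0.0,"y":0.0,"z":0.0,"wx":0.0,"wy":0.0,"wz":0.0},{"x":0.0,"y":0.0,"z":-0.03,"wx":0.0,"wy":0.0,"wz":0.0},{"x":0.0,"y":0.0,"z":-0.07,"wx":0.0,"wy":0.0,"wz":0.0},{"x":-0.02,"y":0.0,"z":-0.11,"wx":0.0,"wy":0.0,"wz":0.0},{"x":-0.02,"y":0.0,"z":-0.12,"wx":0.0,"wy":0.0,"wz":0.0},{"x":-0.02,"y":0.0,"z":-0.12,"wx":0.0,"wy":0.0,"wz":0.0}]' 0.22 40
python3 - <<'E'
from h import *
c=rim(622,-15);h=cv2.cvtColor(c['frame'],cv2.COLOR_RGB2HSV)
m=((h[...,0]>10)&(h[...,0]<32)&(h[...,1]>110)).astype(np.uint8);P=cloud(c)*1000
m&=(np.hypot(P[...,0]-622,P[...,1]+16)<38).astype(np.uint8)
q=P[m>0];print('medal',rect(q/1000),'z',np.percentile(q[:,2],[5,50,95]).round(1),len(q))
go(426,-118,140,0)
E
```

```text
clock: 28.05
ee_pos: [0.6226, -0.0172, 0.0075]
tcp_rot: [[0.976, 0.218, 0.001], [0.218, -0.976, 0.001], [0.001, -0.0, -1.0]]
contact_force: [-0.7, 0.6, 2.4]
width: 0.0368
grip_force: 40.8
clock: 28.85
ee_pos: [0.6044, -0.0218, 0.13]
tcp_rot: [[0.976, 0.217, 0.005], [0.217, -0.976, 0.0], [0.005, 0.001, -1.0]]
contact_force: [0.2, 0.4, -0.4]
width: 0.0522
grip_force: 0.0
rim (620.8, -16.1, 113.5, 105.6, 12.5) 5061
medal (623.5, -16.1, 37.9, 37.1, 13.8) z [11.8 13.1 14.4] 1808
x -0.1940 y 0.0556 z -0.0128  wx -0.02 wy -0.11 wz 12.56 j6 1.23
```

The medal is flat and central in the blue tray, top at 13.1 mm. Next is the bottle.

```bash
python3 -m crank '[{"x":-0.045,"y":0.013,"z":-0.01,"wx":0.0,"wy":-0.1,"wz":3.0},{"x":-0.09,"y":0.026,"z":-0.01,"wx":0.0,"wy":-0.1,"wz":6.0},{"x":-0.135,"y":0.039,"z":-0.01,"wx":0.0,"wy":-0.1,"wz":10.0},{"x":-0.18,"y":0.05,"z":-0.01,"wx":0.0,"wy":-0.1,"wz":12.5},{"x":-0.194,"y":0.0556,"z":-0.01,"wx":0.0,"wy":-0.1,"wz":12.5},{"x":-0.194,"y":0.0556,"z":-0.01,"wx":0.0,"wy":-0.1,"wz":12.5},{"x":-0.194,"y":0.0556,"z":-0.01,"wx":0.0,"wy":-0.1,"wz":12.5},{"x":-0.194,"y":0.0556,"z":-0.01,"wx":0.0,"wy":-0.1,"wz":12.5}]' 1 30
python3 - <<'E'
from h import *
c=cap('wrist');P=cloud(c)*1000;h=cv2.cvtColor(c['frame'],cv2.COLOR_RGB2HSV)
near=np.hypot(P[...,0]-425,P[...,1]+117)<35
for n,a,b in(('cork',44,52),('shoulder',30,40),('body',20,52)):
    q=P[near&(P[...,2]>a)&(P[...,2]<b)];C,R=cv2.minEnclosingCircle(q[:,:2].astype(np.float32));print(n,np.round(C,1),round(R,1),len(q),h[near&(P[...,2]>a)&(P[...,2]<b)].mean(0).round(),np.median(q[:,2]).round(1))
go(425.5,-117,8,0)
E
```

```text
clock: 29.7
ee_pos: [0.4263, -0.1175, 0.1366]
tcp_rot: [[1.0, 0.002, -0.002], [0.002, -1.0, 0.001], [-0.002, -0.001, -1.0]]
contact_force: [0.8, 0.3, -0.4]
width: 0.0852
grip_force: 0.0
cork [ 427.  -117.5] 9.9 519 [ 15. 113.  89.] 48.6
shoulder [ 426.5 -117.7] 18.9 1128 [59. 77. 98.] 34.5
body [ 426.7 -117.7] 19.0 1937 [47. 86. 93.] 35.1
x -0.0005 y -0.0003 z 0.1287  wx -0.05 wy 0.11 wz 0.13 j6 1.18
```

```bash
python3 -m crank '[{"x":0.0,"y":0.0003,"z":0.03,"wx":0.0,"wy":0.1,"wz":0.0},{"x":0.0,"y":0.0003,"z":0.07,"wx":0.0,"wy":0.1,"wz":0.0},{"x":0.0,"y":0.0003,"z":0.1,"wx":0.0,"wy":0.1,"wz":0.0},{"x":0.0,"y":0.0003,"z":0.12,"wx":0.0,"wy":0.1,"wz":0.0},{"x":0.0,"y":0.0003,"z":0.129,"wx":0.0,"wy":0.1,"wz":0.0},{"x":0.0,"y":0.0003,"z":0.129,"wx":0.0,"wy":0.1,"wz":0.0},{"x":0.0,"y":0.0003,"z":0.129,"wx":0.0,"wy":0.1,"wz":0.0}]'
python3 -m crank '[{"x":0.0,"y":0.0,"z":0.0,"wx":0.0,"wy":0.0,"wz":0.0},{"x":0.0,"y":0.0,"z":0.0,"wx":0.0,"wy":0.0,"wz":0.0},{"x":0.0,"y":0.0,"z":0.0,"wx":0.0,"wy":0.0,"wz":0.0},{"x":0.0,"y":0.0,"z":0.0,"wx":0.0,"wy":0.0,"wz":0.0},{"x":0.0,"y":0.0,"z":0.0,"wx":0.0,"wy":0.0,"wz":0.0},{"x":0.0,"y":0.0,"z":0.0,"wx":0.0,"wy":0.0,"wz":0.0},{"x":0.0,"y":0.0,"z":0.0,"wx":0.0,"wy":0.0,"wz":0.0},{"x":0.0,"y":0.0,"z":0.0,"wx":0.0,"wy":0.0,"wz":0.0}]' -1 30
python3 -c "
from h import *
go(505,340,130,-11.4)"
```

```text
clock: 30.45
ee_pos: [0.4263, -0.1183, 0.0088]
tcp_rot: [[1.0, 0.002, 0.001], [0.002, -1.0, 0.0], [0.001, -0.0, -1.0]]
contact_force: [0.0, 0.5, 0.6]
width: 0.0857
grip_force: 0.0
clock: 31.25
ee_pos: [0.4259, -0.1185, 0.0088]
tcp_rot: [[1.0, 0.001, 0.001], [0.001, -1.0, -0.0], [0.001, 0.0, -1.0]]
contact_force: [-1.4, 0.1, 6.1]
width: 0.0372
grip_force: 29.7
x 0.0798 y -0.4584 z -0.1211  wx -0.00 wy -0.08 wz 11.46 j6 1.18
```

```bash
python3 -m crank '[{"x":0.0,"y":0.0,"z":-0.01,"wx":0.0,"wy":0.0,"wz":0.0},{"x":0.0,"y":0.0,"z":-0.03,"wx":0.0,"wy":0.0,"wz":0.0},{"x":0.0,"y":0.0,"z":-0.05,"wx":0.0,"wy":0.0,"wz":0.0},{"x":0.0,"y":0.0,"z":-0.07,"wx":0.0,"wy":0.0,"wz":0.0},{"x":0.004,"y":-0.02,"z":-0.09,"wx":0.0,"wy":0.0,"wz":0.0},{"x":0.01,"y":-0.05,"z":-0.1,"wx":0.0,"wy":0.0,"wz":1.0},{"x":0.015,"y":-0.08,"z":-0.11,"wx":0.0,"wy":0.0,"wz":2.0},{"x":0.02,"y":-0.11,"z":-0.11,"wx":0.0,"wy":0.0,"wz":3.0},{"x":0.025,"y":-0.14,"z":-0.11,"wx":0.0,"wy":0.0,"wz":4.0},{"x":0.03,"y":-0.17,"z":-0.11,"wx":0.0,"wy":0.0,"wz":5.0}]'
python3 -m crank '[{"x":0.005,"y":-0.03,"z":0.0,"wx":0.0,"wy":0.0,"wz":1.0},{"x":0.01,"y":-0.06,"z":0.0,"wx":0.0,"wy":0.0,"wz":2.0},{"x":0.015,"y":-0.09,"z":0.0,"wx":0.0,"wy":0.0,"wz":3.0},{"x":0.02,"y":-0.12,"z":0.0,"wx":0.0,"wy":0.0,"wz":4.0},{"x":0.025,"y":-0.15,"z":0.0,"wx":0.0,"wy":0.0,"wz":5.0},{"x":0.025,"y":-0.18,"z":0.0,"wx":0.0,"wy":0.0,"wz":6.0},{"x":0.025,"y":-0.21,"z":0.0,"wx":0.0,"wy":0.0,"wz":6.4},{"x":0.025,"y":-0.235,"z":0.0,"wx":0.0,"wy":0.0,"wz":6.4},{"x":0.025,"y":-0.25,"z":0.0,"wx":0.0,"wy":0.0,"wz":6.4},{"x":0.025,"y":-0.25,"z":0.0,"wx":0.0,"wy":0.0,"wz":6.4}]'
python3 -c "
from h import *
go(500,335,120,-11.4)"
```

```text
clock: 32.25
ee_pos: [0.4551, 0.053, 0.1188]
tcp_rot: [[0.996, -0.087, 0.001], [-0.087, -0.996, 0.0], [0.001, -0.001, -1.0]]
contact_force: [0.3, 0.8, -1.4]
width: 0.037
grip_force: 30.3
clock: 33.25
ee_pos: [0.5013, 0.3002, 0.1184]
tcp_rot: [[0.981, -0.195, 0.0], [-0.195, -0.981, 0.001], [0.0, -0.001, -1.0]]
contact_force: [0.7, -0.9, -0.5]
width: 0.0372
grip_force: 30.3
x -0.0080 y -0.0339 z -0.0015  wx -0.05 wy -0.00 wz 0.18 j6 2.22
```

Run:
```python
from h import *
c=rim(527,345,r=66);m,k=grow(c,project(c,[.535,.365,.005])[0],14);print('lining',rect(plane(c,k,.006)),(m>0).sum(),project(c,[.535,.365,.005])[0])
P=cloud(c)*1000;q=P[(P[...,2]>125)&(np.hypot(P[...,0]-501,P[...,1]-300)<30)];print('bottle',rect(q/1000),q[:,2].max())
go(527,346,70,-11.4);go(527,346,14,-11.4)
```

```text
rim (528.9, 348.0, 112.9, 105.7, -11.1) 3046
lining (497.9, 286.1, 229.8, 123.2, 58.6) 16456 [229.56713645 211.07501153]
bottle (503.7, 299.4, 58.5, 37.0, 79.3) 219.98878536256623
x 0.0160 y -0.0512 z 0.0482  wx 0.00 wy 0.00 wz 0.14 j6 2.22
x 0.0160 y -0.0512 z 0.1042  wx 0.00 wy 0.00 wz 0.14 j6 2.22
```

```bash
python3 -m crank '[{"x":0.008,"y":-0.025,"z":0.0,"wx":0.0,"wy":0.0,"wz":0.1},{"x":0.0165,"y":-0.052,"z":0.01,"wx":0.0,"wy":0.0,"wz":0.1},{"x":0.0165,"y":-0.052,"z":0.03,"wx":0.0,"wy":0.0,"wz":0.1},{"x":0.0165,"y":-0.052,"z":0.055,"wx":0.0,"wy":0.0,"wz":0.1},{"x":0.0165,"y":-0.052,"z":0.075,"wx":0.0,"wy":0.0,"wz":0.1},{"x":0.0165,"y":-0.052,"z":0.09,"wx":0.0,"wy":0.0,"wz":0.1},{"x":0.0165,"y":-0.052,"z":0.096,"wx":0.0,"wy":0.0,"wz":0.1},{"x":0.0165,"y":-0.052,"z":0.096,"wx":0.0,"wy":0.0,"wz":0.1},{"x":0.0165,"y":-0.052,"z":0.096,"wx":0.0,"wy":0.0,"wz":0.1}]'
```

```text
clock: 34.2
ee_pos: [0.5287, 0.3466, 0.0233]
tcp_rot: [[0.98, -0.199, 0.001], [-0.199, -0.98, 0.001], [0.001, -0.001, -1.0]]
contact_force: [0.1, -0.1, -0.2]
width: 0.0371
grip_force: 30.5
```

```bash
python3 -m crank '[{"x":0.0,"y":0.0,"z":0.003,"wx":0.0,"wy":0.0,"wz":0.0},{"x":0.0,"y":0.0,"z":0.005,"wx":0.0,"wy":0.0,"wz":0.0},{"x":0.0,"y":0.0,"z":0.007,"wx":0.0,"wy":0.0,"wz":0.0},{"x":0.0,"y":0.0,"z":0.008,"wx":0.0,"wy":0.0,"wz":0.0},{"x":0.0,"y":0.0,"z":0.0085,"wx":0.0,"wy":0.0,"wz":0.0},{"x":0.0,"y":0.0,"z":0.0085,"wx":0.0,"wy":0.0,"wz":0.0},{"x":0.0,"y":0.0,"z":0.0085,"wx":0.0,"wy":0.0,"wz":0.0}]'
```

```text
clock: 34.9
ee_pos: [0.5279, 0.3465, 0.0137]
tcp_rot: [[0.98, -0.198, 0.0], [-0.198, -0.98, 0.0], [0.0, -0.0, -1.0]]
contact_force: [0.5, -0.4, 0.1]
width: 0.0372
grip_force: 30.5
```

```bash
python3 -m crank '[{"x":0.0,"y":0.0,"z":0.0005,"wx":0.0,"wy":0.0,"wz":0.0},{"x":0.0,"y":0.0,"z":0.001,"wx":0.0,"wy":0.0,"wz":0.0},{"x":0.0,"y":0.0,"z":0.001,"wx":0.0,"wy":0.0,"wz":0.0},{"x":0.0,"y":0.0,"z":0.001,"wx":0.0,"wy":0.0,"wz":0.0}]'
```

```text
clock: 35.3
ee_pos: [0.528, 0.3465, 0.0129]
tcp_rot: [[0.98, -0.198, 0.0], [-0.198, -0.98, 0.001], [0.0, -0.001, -1.0]]
contact_force: [-0.6, 0.3, 2.8]
width: 0.037
grip_force: 30.7
```

Contact at 2.8 N. I'll release part way, rise straight up, and check.

```bash
python3 -m crank '[{"x":0.0,"y":0.0,"z":0.0,"wx":0.0,"wy":0.0,"wz":0.0},{"x":0.0,"y":0.0,"z":0.0,"wx":0.0,"wy":0.0,"wz":0.0},{"x":0.0,"y":0.0,"z":0.0,"wx":0.0,"wy":0.0,"wz":0.0},{"x":0.0,"y":0.0,"z":0.0,"wx":0.0,"wy":0.0,"wz":0.0},{"x":0.0,"y":0.0,"z":-0.02,"wx":0.0,"wy":0.0,"wz":0.0},{"x":0.0,"y":0.0,"z":-0.05,"wx":0.0,"wy":0.0,"wz":0.0},{"x":0.0,"y":0.0,"z":-0.09,"wx":0.0,"wy":0.0,"wz":0.0},{"x":-0.02,"y":0.0,"z":-0.12,"wx":0.0,"wy":0.0,"wz":0.0},{"x":-0.02,"y":0.0,"z":-0.12,"wx":0.0,"wy":0.0,"wz":0.0},{"x":-0.02,"y":0.0,"z":-0.12,"wx":0.0,"wy":0.0,"wz":0.0}]' 0.22 30
python3 - <<'E'
from h import *
c=rim(528,347);P=cloud(c)*1000
for n,a,b in(('cork',49,58),('shoulder',35,44)):
    q=P[(np.hypot(P[...,0]-528,P[...,1]-347)<40)&(P[...,2]>a)&(P[...,2]<b)];C,R=cv2.minEnclosingCircle(q[:,:2].astype(np.float32));print(n,np.round(C,1),round(R,1),np.median(q[:,2]).round(1),len(q))
c=cap('side');P=cloud(c)*1000
for n,(x,y,a,b) in dict(book=(524,-325,62,72),mid=(623,153,15,22)).items():
    q=P[(abs(P[...,0]-x)<50)&(abs(P[...,1]-y)<50)&(P[...,2]>a)&(P[...,2]<b)];print(n,rect(q/1000),np.median(q[:,2]))
E
```

```text
clock: 36.3
ee_pos: [0.5087, 0.3509, 0.1338]
tcp_rot: [[0.98, -0.198, 0.002], [-0.198, -0.98, 0.002], [0.002, -0.002, -1.0]]
contact_force: [-0.9, -0.5, -0.4]
width: 0.0517
grip_force: 0.0
rim (527.2, 344.5, 109.4, 105.3, -11.3) 3072
cork [528.4 347. ] 9.1 52.6 554
shoulder [528.4 347.1] 19.0 38.5 1246
book (0.0, 0.0, 0.0, 0.0, 0.0) nan
mid (633.1, 153.0, 62.4, 53.4, 1.1) 17.62104610800369
  return _methods._mean(a, axis=axis, dtype=dtype,
  ret = ret.dtype.type(ret / rcount)
```

The bottle is upright in the white tray. The arm probably hides the book from the side camera, so I'll check from the top.

Run:
```python
from h import *
c=cap('top');P=cloud(c)*1000
for n,(x,y,a,b) in dict(book=(524,-325,58,76),mark=(581,-325,38,50),medal=(623,-15,9,18),cork=(528,346,45,60)).items():
    q=P[(abs(P[...,0]-x)<42)&(abs(P[...,1]-y)<42)&(P[...,2]>a)&(P[...,2]<b)];print(n,len(q),rect(q/1000) if len(q) else '',np.median(q[:,2]) if len(q) else '')
```

```text
book 736 (525.5, -323.5, 75.3, 55.3, -1.1) 64.91414427653675
mark 67 (570.0, -313.1, 61.7, 27.5, -49.5) 43.179122321188814
medal 269 (622.6, -15.4, 83.5, 81.8, -1.0) 11.765693517852505
cork 17 (533.5, 345.3, 16.4, 6.8, 70.8) 49.95745815922392
```

```bash
python3 -c "
from workcell import job
print(job.hand_in())"
```

```text
the job is handed in; nothing more can be done
None
```

The job is handed in at about 36 s on the robot's clock: thick and thin boards squarely on the patch level with the red mark, the red book flat and square on top, the medal flat in the blue tray, the bottle upright in the white tray, and the green board left where it lay.

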